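# Seat the flanged plug under the keeper of the angle fixture

### The job

Take the locating plug with the widest flange out of the wooden rack and seat it fully home, flange flat on the sloping face, in the bore of the angle fixture, whose block is clamped a little to one side. The keeper tongue leaves no room to start the plug straight: lean it towards the keeper, enter the edge of its tip first with the flange under the tongue, feel for the bore, then straighten it and slide it home. Let go, and leave the other two plugs in the rack and everything else where it is.

Things in the scene. Friction and masses are not known exactly. Their poses are not given: they have to be found in the camera images.
- plug_grip (a point): Where to grip the plug to be fitted: on its handle's axis, 74 mm above its tip. Bright steel, 94 mm long, 0.15 to 0.3 kg. From the tip up: round shank 20 mm dia x 22 mm (1 mm chamfer at the tip); round flange 52 mm dia, 6 mm thick (22 to 28 mm from the tip); square handle 12 x 12 mm up to 94 mm. z runs from the tip to the handle's end; x and y are square to the handle's flats.
- plug: The same plug: origin at the centre of the flat end of its shank (the tip), same axes. It starts upright in one of the rack's three holes; which one varies. It is the plug with the widest flange and the longest handle.
- rack: Fixed hardwood block, 85 x 240 mm, 30 mm high, origin at the centre of its underside on the table, long side along y. Three upright through holes 23 mm dia at y = -75, 0, +75 mm; each plug stands loosely in a hole, its flange resting on the top 30 mm above the table.
- bed: Sloping bed of the fixed, red-based angle fixture; on it, clamped, an aluminium block with a 21 mm bore (1 mm chamfer, through its 30 mm). z: bore axis, out of the face, leaning 32 deg from vertical to the robot's side; x: up the slope, away from the robot; y: level. Origin on the block's face, 88 mm above the table. The bore's true centre is x = 0, y anywhere from -7 to 7 mm: find it by touch or sight.
- plug_b: Another plug in the rack, to be left: 36 mm flange, 86 mm long, 12 mm square handle. Origin at its tip's centre, z up.
- plug_c: Another plug in the rack, to be left: 40 mm flange, 80 mm long, 12 mm square handle. Origin at its tip's centre, z up.
- driver: Screwdriver lying on the table, a bystander, origin in its middle on the table.
- wrench: Open-ended wrench lying on the table, a bystander.
- jar: Closed grey jar, 60 mm wide, 85 mm high, a bystander; origin under its centre.
- can: Green can, 56 mm wide, 130 mm high, a bystander; origin under its centre.
- carton: Small cardboard box 100 x 70 x 45 mm, a bystander; origin under its centre.
- collar: Steel ring 40 mm across, 12 mm high, a bystander; origin under its centre.
- under_keeper (a point): Nominal middle of the lower free edge of the keeper, a dark steel tongue above the block's uphill side (bed x 21.5, z 26 mm; shifted in y with the block). 14 mm wide, 5 mm thick, its post at x 40 to 54 mm. A straight plug's flange fouls it. Leaning 18 deg uphill, brought from downhill close to the face, the flange passes under and the tip's lower (uphill) edge drops about 5 mm into the bore.
There are look-alikes about, which are no part of the job. Leave any orange or red look-alike of the plug alone.

How it is judged (in metres and radians):
On the way:
1. The edge of the plug's tip is in the mouth of the bore while the plug leans at least 6 degrees from the bore's axis (x of plug in the frame of bed between -0.008 and 0.008 m and y of plug in the frame of bed between -0.012 and 0.012 m and z of plug in the frame of bed below 0 m and angle between the z axis of plug and the z axis of bed, either way round above 0.105 rad).
At the end, for the whole second after the job is handed in: The plug is home in the bore: its tip at least 20.3 mm below the block's face (22 mm when seated), its axis within 4 degrees of the bore's and within 2.5 mm of it up and down the slope; released and at rest; the other two plugs within 10 mm of where they stood (z of plug in the frame of bed between -0.025 and -0.0203 m and x of plug in the frame of bed between -0.0025 and 0.0025 m and y of plug in the frame of bed between -0.012 and 0.012 m and angle between the z axis of plug and the z axis of bed, either way round below 0.07 rad and linear speed of plug below 0.01 m/s and distance of each of plug_b, plug_c from where it was at the start of the episode below 0.01 m); the robot touches nothing.
It fails at once if another plug is pulled out of the rack or knocked over (distance of any of plug_b, plug_c from where it was at the start of the episode above 0.012 m).
It fails at once if the screwdriver, wrench, jar, can, carton or steel collar is shifted by more than 30 mm (distance of any of driver, wrench, jar, can, carton, collar from where it was at the start of the episode above 0.03 m).
It also fails if it takes over 53 s, if anything falls off the work surface, if the arm or the gripper's body presses on something with over 40 N, if the wrist force passes 120 N, or if a joint passes its speed limit or range.

### The arm

A 6-joint arm with a two-finger parallel gripper is mounted at the origin on the work surface. World frame = base frame: x ahead of the robot, y to its left, z up, the work surface at z = 0. Lengths are in m, angles in degrees, forces in N, time in s.
With the tool pointing down it reaches from about 0.3 to 0.85 m from the base axis. Payload 5.4 kg.
Tool frame: the origin (TCP) lies at the very end of the fingers, on their centre line; the grasp point (between the pads) lies 19 mm behind it (arm.grip_depth is the distance from the TCP to the grasp point, in m); z points along the fingers, y is the direction in which the jaws open and shut (so a half turn about z gives the same grasp; the last joint's range is limited). The gripper opens to 85 mm and grips with 20 to 120 N. Pads are 22 mm wide; open, the fingers measure 114 mm over their backs; the gripper's body (76 mm by 85 mm) begins 54 mm behind the grasp point. The pads swing forward as they close: fully open they stand 13 mm farther back than shut.
Start: joints at [-87.554, 9.076, 91.501, -0, 79.423, -12.038], TCP at [0.144, -0.557, 0.231] pointing down, gripper open.
Joint ranges: [-166.64, 166.64], [-54.1, 131.32], [10.49, 154.53], [-73.88, 253.88], [9.74, 151.15], [-171.62, 171.62]. Speed limits (degrees/s): [147.25, 147.25, 180, 180, 180, 180].

### API

Orientations are given as [roll, pitch, yaw] about the fixed x, y, z axes, in that order (R = Rz(yaw) Ry(pitch) Rx(roll)).
In Python, from station import monitor, camera, arm, models gives the robot as it stands. The module is installed in compiled form; this text tells all that it offers.
- The arm moves only by the tool move_arm, never from a script. Its argument "motion" is a list of rows, each an object of numbers: "hand": the finger opening in mm, from 0 to 85.4; "x", "y", "z": the shift along the tool's x, y, z scaled (see below); "yaw": the turn about the tool's z scaled (see below). A call has 1 to 5 rows; each row is the pose to reach, as a shift and turn from the pose measured when the call began, along the tool's axes at that moment; what a row does not reach only later rows make up. The controller multiplies each number of a shift by 0.6 m and each number of a turn by 120 degrees. A row lasts 1/10 s, in which the tool goes at most 50 mm and 8.59 degrees, less where a joint would pass 70% of its speed; a pose out of reach is approached as far as the arm can. A call with a number of a shift or a turn outside -1 to 1 is refused whole. A call with a gripper value outside its range is refused whole. The fingers move at their own pace and stop on an object; "squeeze" is the grip in N (left out, the last holds). Time passes only in rows, so rows that repeat a pose let the fingers close. It gives the time, the measured TCP pose, the force and the opening at its end, in the units of the state.
- monitor.sense(): the state, without advancing time (a new reading comes with each control period).
- camera(name): name is "scene" or "top"; returns a dict with "frame" (480x640x3 uint8, red, green, blue), "fx", "fy", "cx", "cy" (pixels), "dist" ([k1, k2, p1, p2, k3] as OpenCV has them; the pictures are not rectified), "extrinsics" (4x4, takes a point from world to camera coordinates). Camera axes: x right, y up, looking along -z (the intrinsics and any distortion apply to the point x, -y, -z); pixel columns grow to the right and rows downward; lengths in m; the calibration is good to about 2 mm. A picture is of the moment at which its call begins. There is no depth.
- arm.job_done(): hands the job in, once; it reports no verdict.
Trained networks look in a picture, given as the dict that the camera call returned (one of the last four; its "shot" number tells which), for a name from the list of things; names that differ only in an ending like _2 or _b are one class to them, and where a whole thing is asked for, a point or a joint stands for the part that bears it (a point fixed in the world has none). Each returns a list of dicts, best first, with "conf" (0 to 1); they miss things now and then, are a little off and sometimes report something else, mostly with a low value. They report only what shows in the picture. A call takes as long as a camera call. They do not tell look-alikes from the thing itself.
- models.find_in(picture, thing): "extent" ([left, top, right, bottom] in pixels, round what is visible of it).
- models.masks_of(picture, thing): "mask" (480x640 bool, what is visible of it) and "extent" ([left, top, right, bottom] in pixels, round what is visible of it).
- models.place_of(picture, thing): "xy" ([column, row] in pixels: a listed point, or the origin of a listed thing).
The state is a dict: "clock": time; "q": joint angles; "joint_velocities": joint speeds; "effort": joint torques, N m; "tcp_pos": TCP position; "tool_rot": TCP orientation; "ft_force": force on the tool from outside, world axes, zero at the start; "ft_torque": the same for the moment, N m; "finger_gap": finger opening in m.
Only numpy, scipy, OpenCV 4.12 (cv2) and the standard library are available. Lean on these libraries where they do the work, as an engineer would, in place of code of your own. Each camera call takes 0.05 s, during which the arm holds its last target.

## Working session

There is one attempt and no reset: what is moved stays moved. The work goes in short steps, Python scripts to look and compute and a tool call to move; the robot and the scene stay as the last step left them, time stands still between calls to the robot, and variables do not carry over. Pictures are saved under pics/ and viewed, and the job is handed in when it is done.

Besides the shell and the picture viewer there is one more tool, called after ">>>" in YAML: its name, and indented under it one key for each argument. move_arm: Moves the arm, as the interface text tells. Shifts and turns lie within -1 to 1; 1 stands for 0.6 m of shift or 120 degrees of turn. Its arguments: {"type":"object","properties":{"motion":{"type":"array","items":{"type":"object","properties":{"hand":{"type":"number"},"x":{"type":"number"},"y":{"type":"number"},"z":{"type":"number"},"yaw":{"type":"number"}}}},"squeeze":{"type":"number"}},"required":["motion"]}

```bash
mkdir -p pics; cat > h.py <<'E'
import numpy as np, cv2
from station import monitor, camera, arm, models
from scipy.spatial.transform import Rotation as Ro
def rot(r): return Ro.from_euler('xyz',r,degrees=True).as_matrix()
def K(c): return np.array([[c['fx'],0,c['cx']],[0,c['fy'],c['cy']],[0,0,1.]]),np.array(c['dist'],float)
F=np.diag([1,-1,-1.])
def ext(c):
    E=np.array(c['extrinsics']);return F@E[:3,:3],F@E[:3,3]
def proj(c,P):
    k,d=K(c);R,t=ext(c);return cv2.projectPoints(np.array(P,float).reshape(-1,3),cv2.Rodrigues(R)[0],t,k,d)[0].reshape(-1,2)
def ray(c,uv):
    k,d=K(c);R,t=ext(c);n=cv2.undistortPoints(np.array(uv,float).reshape(1,1,2),k,d).ravel()
    return -R.T@t,R.T@np.array([n[0],n[1],1])
def onz(c,uv,z):
    o,v=ray(c,uv);return o+v*(z-o[2])/v[2]
def tri(c1,u1,c2,u2):
    o1,v1=ray(c1,u1);o2,v2=ray(c2,u2);v1/=np.linalg.norm(v1);v2/=np.linalg.norm(v2)
    s=np.linalg.lstsq(np.c_[v1,-v2],o2-o1,rcond=None)[0];a=o1+s[0]*v1;b=o2+s[1]*v2
    return (a+b)/2,np.linalg.norm(a-b)
def save(c,n,box=None,s=1):
    f=c['frame'][:,:,::-1]
    if box: f=f[box[1]:box[3],box[0]:box[2]]
    cv2.imwrite('pics/'+n,cv2.resize(f,None,fx=s,fy=s,interpolation=cv2.INTER_CUBIC))
E
python3 - <<'E'
from h import *
np.set_printoptions(precision=4,suppress=True)
print(monitor.sense())
a=camera('scene');b=camera('top');save(a,'s0.png');save(b,'t0.png')
for c in (a,b):
    o,_=ray(c,(320,240));print(o, c['fx'])
for n in ['plug','plug_grip','bed','rack','under_keeper','plug_b','plug_c']:
    for c,l in((a,'s'),(b,'t')):
        print(n,l,[(np.round(r['xy'],1),round(r['conf'],2)) for r in models.place_of(c,n)])
E
```

```text
{'clock': 0.0, 'q': array([-87.5534,   9.113 ,  91.575 ,  -0.0003,  79.4219, -12.0395]), 'joint_velocities': array([-0.0398,  0.0252,  0.0636,  0.1019, -0.0166,  0.0324]), 'effort': array([  0.0017, -39.5999, -33.143 ,  -0.0001,   0.0084,  -0.    ]), 'tcp_pos': array([ 0.1438, -0.5561,  0.2303]), 'tool_rot': array([-179.8925,   -0.0226,   14.4861]), 'ft_force': array([ 0.3576, -0.1461,  1.3036]), 'ft_torque': array([ 0.0386, -0.0463,  0.0043]), 'finger_gap': 0.08561693108543025}
[1.0772 0.3429 1.0379] 559.8429383622657
[ 0.4563 -0.0671  1.0346] 481.5415901481045
plug s [(array([395.5, 297.1]), 0.84), (array([424.6, 311.4]), 0.8), (array([397.9, 349. ]), 0.78), (array([464.9, 324.8]), 0.71), (array([441.6, 259.7]), 0.69), (array([485.1, 272. ]), 0.61)]
plug t [(array([219.1, 329.2]), 0.86), (array([235.9, 265.2]), 0.79), (array([206.1, 213. ]), 0.77), (array([182. , 344.9]), 0.63), (array([204.3, 269.8]), 0.61), (array([168.7, 280.2]), 0.54)]
plug_grip s [(array([493.5, 249.9]), 0.92), (array([399.3, 337.9]), 0.83), (array([432.6, 290.6]), 0.81), (array([449.7, 239.1]), 0.67)]
plug_gr
[... 488 characters left out ...]
7.9, 349. ]), 0.78), (array([464.9, 324.8]), 0.71), (array([441.6, 259.7]), 0.69), (array([485.1, 272. ]), 0.61)]
plug_b t [(array([219.1, 329.2]), 0.86), (array([235.9, 265.2]), 0.79), (array([206.1, 213. ]), 0.77), (array([182. , 344.9]), 0.63), (array([204.3, 269.8]), 0.61), (array([168.7, 280.2]), 0.54)]
plug_c s [(array([395.5, 297.1]), 0.84), (array([424.6, 311.4]), 0.8), (array([397.9, 349. ]), 0.78), (array([464.9, 324.8]), 0.71), (array([441.6, 259.7]), 0.69), (array([485.1, 272. ]), 0.61)]
plug_c t [(array([219.1, 329.2]), 0.86), (array([235.9, 265.2]), 0.79), (array([206.1, 213. ]), 0.77), (array([182. , 344.9]), 0.63), (array([204.3, 269.8]), 0.61), (array([168.7, 280.2]), 0.54)]
```

View pics/s0.png

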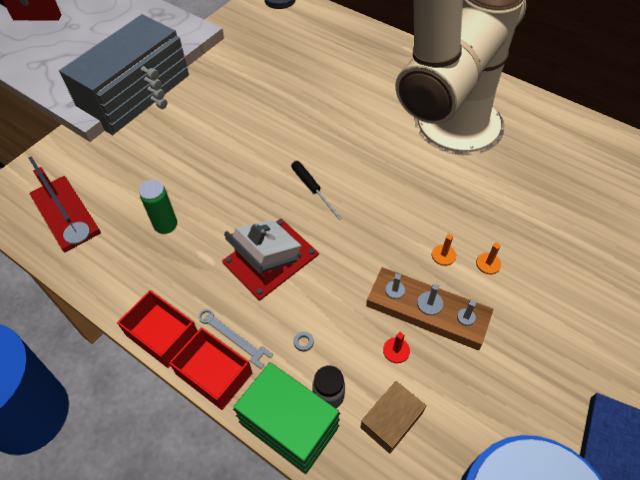

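View pics/t0.png

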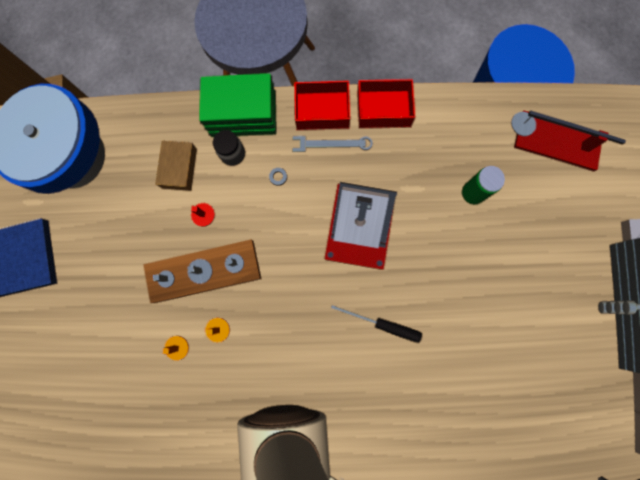

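```bash
python3 - <<'E'
from h import *
np.set_printoptions(precision=4,suppress=True)
a=camera('scene');b=camera('top')
save(b,'t1.png',(310,170,410,280),6);save(b,'t2.png',(135,225,270,315),5.8);save(a,'s1.png',(210,200,330,300),6);save(a,'s2.png',(355,255,505,355),5)
for l,u1,u2 in [('corner bed',(266.6,238.1),(362.5,220.9)),('grip?',(432.6,290.6),(194.4,269.8))]:
    print(l,tri(a,u1,b,u2))
import pickle;pickle.dump((a,b),open('p0.pkl','wb'))
for c in(a,b):
  for n in ['bed','rack','plug']:
    print(n,[(np.round(r['extent']),round(r['conf'],2)) for r in models.masks_of(c,n)])
E
```

```text
corner bed (array([ 0.6151, -0.1358,  0.077 ]), np.float64(0.0005322370506970126))
grip? (array([0.5253, 0.2055, 0.0796]), np.float64(0.0010458367558485089))
bed [(array([222., 220., 301., 273.]), 0.57), (array([367., 268., 493., 348.]), 0.51)]
rack [(array([368., 266., 493., 351.]), 0.84)]
plug [(array([477., 243., 502., 273.]), 0.88), (array([386., 274., 401., 300.]), 0.81), (array([431., 232., 457., 265.]), 0.78), (array([417., 287., 445., 315.]), 0.74), (array([382., 326., 407., 363.]), 0.74), (array([458., 303., 474., 327.]), 0.68)]
bed [(array([334., 181., 396., 248.]), 0.95)]
rack [(array([144., 241., 262., 302.]), 0.8), (array([332., 178., 397., 248.]), 0.15)]
plug [(array([153., 269., 173., 287.]), 0.84), (array([189., 201., 213., 226.]), 0.8), (array([189., 259., 213., 284.]), 0.73), (array([225., 252., 246., 276.]), 0.71), (array([202., 316., 231., 341.]), 0.59), (array([166., 334., 190., 363.]), 0.59), (array([212., 128., 247., 165.]), 0.58)]
```

View pics/t1.png

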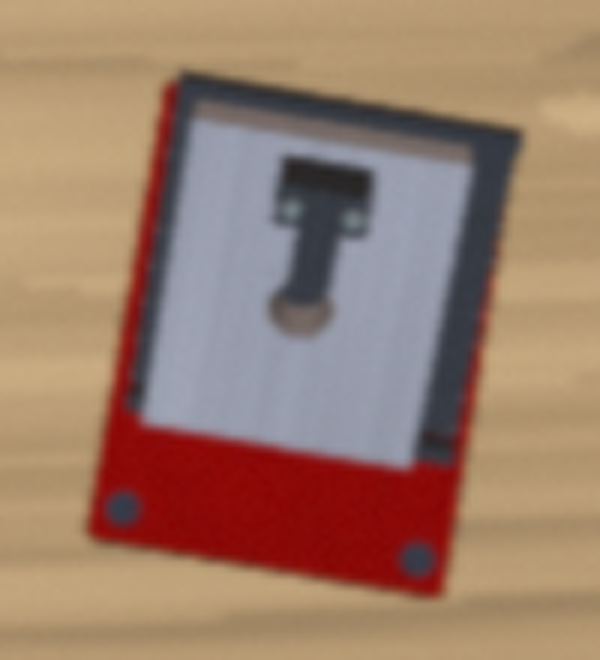

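View pics/t2.png

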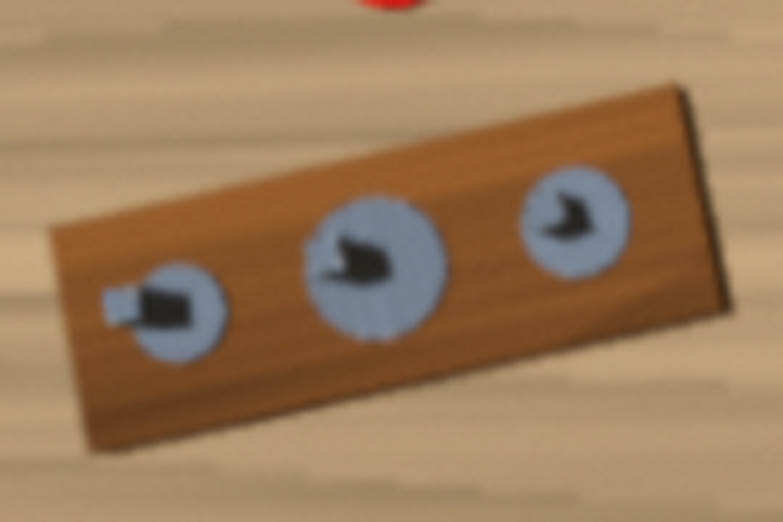

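View pics/s1.png

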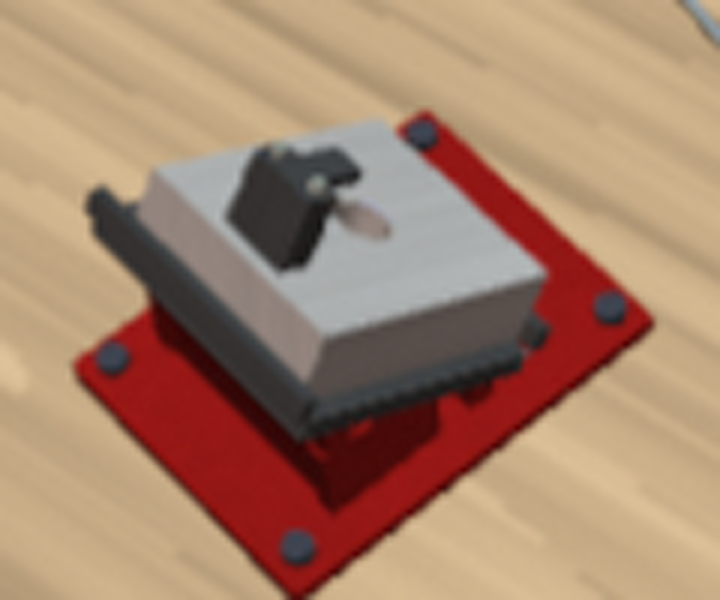

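View pics/s2.png

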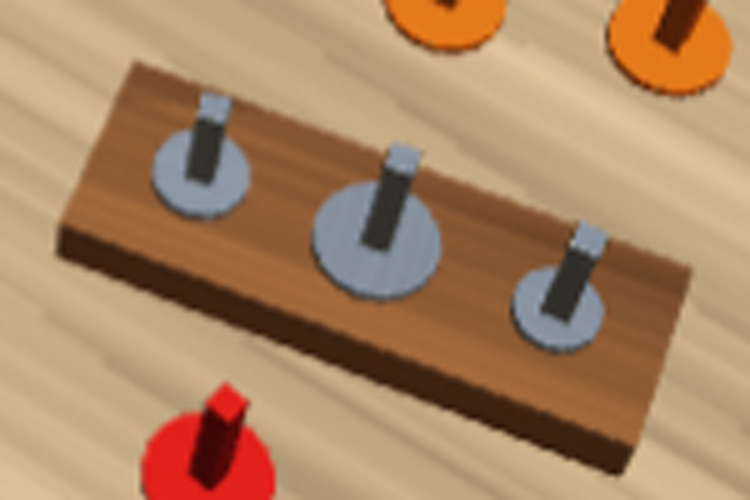

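```bash
cat > fit.py <<'E'
from h import *
import pickle
from scipy.optimize import least_squares
np.set_printoptions(precision=4,suppress=True)
a,b=pickle.load(open('p0.pkl','rb'))
T=[(341.5,189.7),(388.7,197.0),(378.8,248),(333.3,240.8)]  # up+y, up-y, dn-y, dn+y
S=[(264.2,255.8),(235.8,228.7),(273.3,220.3),(301,245.3)]
def bedR(yaw):
    return Ro.from_euler('ZY',[yaw,-32],degrees=True).as_matrix()
for n,(u,v) in zip(['u+','u-','d-','d+'],zip(S,T)): print(n,tri(a,u,b,v))
def corners(p):
    x,y,yaw,xu,xd,yl,yr,dz=p
    L=np.array([[xu,yl,0],[xu,yr,0],[xd,yr,0],[xd,yl,0]])
    return np.array([x,y,.088+dz])+L@bedR(yaw).T
# bore centre defined as block centre in y: unknown; only fit pos of face frame
def res(p):
    P=corners(p);return np.r_[(proj(a,P)-S).ravel(),(proj(b,P)-T).ravel(),(p[5]+p[6])*1e4,(p[3]+p[4])*1e3*0,p[7]*500]
r=least_squares(res,[.61,-.13,-10,.04,-.05,.04,-.04,0],x_scale=[.01,.01,1,.01,.01,.01,.01,.01])
print(r.x,r.fun)
pts=[onz(b,np.array(q)/5.8+[135,225],.03) for q in [(50,228),(683,85),(730,312),(92,452)]]
print(pts)
for q in [(375,268),(575,222),(178,313)]: print('flange',onz(b,np.array(q)/5.8+[135,225],.036))
for q in [(376,240),(201,173),(558,310)]: print('flange s',onz(a,np.array(q)/5+[355,255],.036))
for q,z in [((402,158),.102),((214,106),.088),((592,238),.094)]: print('htop s',onz(a,np.array(q)/5+[355,255],z))
save(a,'s3.png',(415,275,455,325),12);save(b,'t3.png',(180,250,220,290),14)
E
python3 fit.py
```

```text
u+ (array([ 0.6706, -0.0937,  0.1182]), np.float64(0.0013249999239829692))
u- (array([ 0.653 , -0.1841,  0.1156]), np.float64(0.004426187386095322))
d- (array([ 0.5603, -0.1666,  0.0545]), np.float64(0.004025000817047717))
d+ (array([ 0.5785, -0.0753,  0.0581]), np.float64(0.0006310733129960688))
[  0.6176  -0.1303 -11.0976   0.0532  -0.0578   0.0459  -0.0459  -0.    ] [-0.3546  0.5155 -1.134  -0.333  -0.8625 -0.6334 -0.2321  0.0396 -0.1987
  0.3881 -0.8948  0.5936 -1.0181  0.2729  0.071   0.2276 -0.     -0.
 -0.    ]
[array([0.5435, 0.3308, 0.03  ]), array([0.5898, 0.0941, 0.03  ]), array([0.5068, 0.0778, 0.03  ]), array([0.4612, 0.3136, 0.03  ])]
flange [0.5256 0.2062 0.036 ]
flange [0.5403 0.1328 0.036 ]
flange [0.5109 0.2794 0.036 ]
flange s [0.5275 0.2098 0.036 ]
flange s [0.5421 0.1366 0.036 ]
flange s [0.5128 0.2836 0.036 ]
htop s [0.5272 0.2092 0.102 ]
htop s [0.5413 0.1358 0.088 ]
htop s [0.5111 0.2835 0.094 ]
```

```bash
python3 fit.py >/dev/null; ls pics
```

```text
s0.png
s1.png
s2.png
s3.png
t0.png
t1.png
t2.png
t3.png
```

View pics/s3.png

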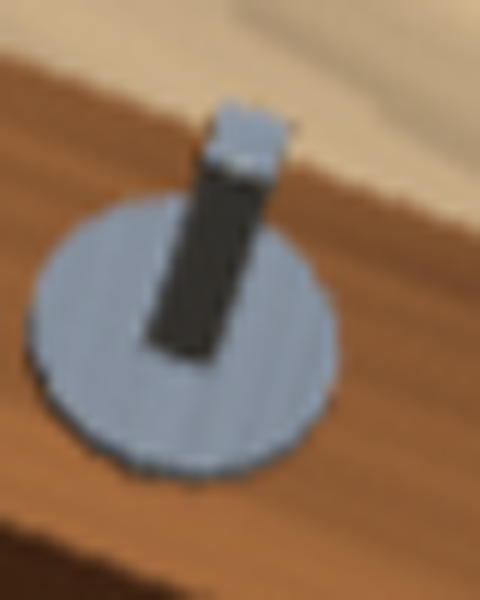

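View pics/t3.png

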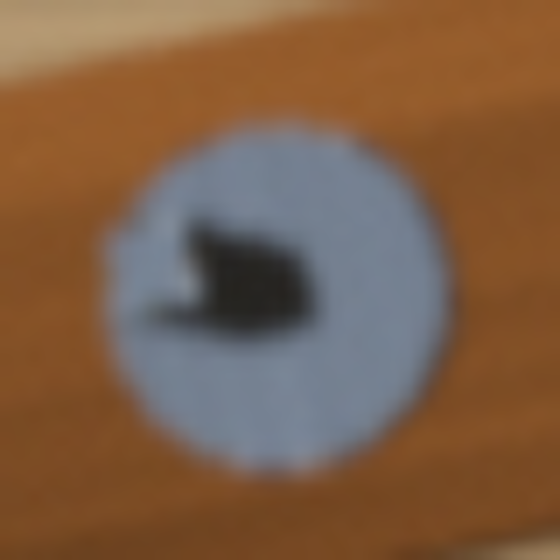

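```bash
python3 - <<'E'
from h import *
import pickle
a,b=pickle.load(open('p0.pkl','rb'))
f=lambda q,z:onz(a,np.array(q)/12+[415,275],z)
for p,q,z in [((147,343),(212,362),.036),((203,165),(270,180),.102),((218,100),(292,125),.102),((203,165),(218,100),.102),((270,180),(292,125),.102)]:
    d=f(q,z)-f(p,z);print(np.linalg.norm(d),np.degrees(np.arctan2(d[1],d[0])))
for y in range(0,90,10):
    t=np.radians(y);R=np.array([[np.cos(t),-np.sin(t)],[np.sin(t),np.cos(t)]])
    P=[np.r_[np.array([.5268,.2095])+R@np.array(k)*.006,.102] for k in [(1,1),(1,-1),(-1,-1),(-1,1)]]
    print(y,((proj(a,P)-[415,275])*12).round().tolist())
E
```

```text
0.011055721353730506 106.80645721606648
0.010668428954507545 110.8325835295777
0.012173702630823518 103.50716361490144
0.012382487372971504 -161.60586651703377
0.010990349441074935 -169.29599644803204
0 [[262.0, 185.0], [196.0, 146.0], [233.0, 93.0], [299.0, 131.0]]
10 [[271.0, 183.0], [199.0, 154.0], [225.0, 95.0], [296.0, 123.0]]
20 [[279.0, 179.0], [204.0, 161.0], [217.0, 98.0], [291.0, 116.0]]
30 [[286.0, 175.0], [210.0, 168.0], [209.0, 103.0], [285.0, 109.0]]
40 [[292.0, 169.0], [217.0, 174.0], [204.0, 108.0], [278.0, 103.0]]
50 [[297.0, 162.0], [226.0, 179.0], [199.0, 115.0], [270.0, 98.0]]
60 [[300.0, 155.0], [235.0, 182.0], [196.0, 122.0], [261.0, 95.0]]
70 [[301.0, 147.0], [244.0, 185.0], [194.0, 130.0], [252.0, 93.0]]
80 [[301.0, 139.0], [253.0, 185.0], [194.0, 138.0], [242.0, 92.0]]
```

```bash
cat >> h.py <<'E'
def to(P,yaw=None):
    s=monitor.sense();R=rot(s['tool_rot']);d=R.T@(np.array(P)-s['tcp_pos'])/.6
    o='' if yaw is None else ' yaw(tool z, +cw from above) %.4f'%(-((yaw-s['tool_rot'][2]+180)%360-180)/120)
    print('t%.2f'%s['clock'],'tcp',s['tcp_pos'].round(4),s['tool_rot'].round(2),'F',s['ft_force'].round(2),'M',s['ft_torque'].round(2),'gap %.4f'%s['finger_gap'],'| units',d.round(4),o)
E
python3 -c "
from h import *
to([.5265,.208,.2],16)"
```

```text
t1.20 tcp [ 0.1438 -0.5567  0.2313] [180.     0.    14.48] F [ 0.37 -0.5  -1.03] M [-0.    0.04 -0.02] gap 0.0854 | units [ 0.9363 -1.0745  0.0522]  yaw(tool z, +cw from above) -0.0126
```

>>> move_arm:
  motion:
    - {"x": 0.47,"y": -0.54,"z": 0.0,"hand": 45}
    - {"x": 0.47,"y": -0.54,"z": 0.0,"hand": 45}
    - {"x": 0.47,"y": -0.54,"z": 0.0,"hand": 45}
    - {"x": 0.47,"y": -0.54,"z": 0.0,"hand": 45}
    - {"x": 0.47,"y": -0.54,"z": 0.0,"hand": 45}

```text
invalid input at $.motion[0]: expected keys hand, x, y, z, yaw
```

```bash
python3 -c "
from h import *
to([.5265,.208,.2],16)"
```

```text
t1.20 tcp [ 0.1438 -0.5567  0.2313] [180.     0.    14.48] F [ 0.37 -0.5  -1.03] M [-0.    0.04 -0.02] gap 0.0854 | units [ 0.9363 -1.0745  0.0522]  yaw(tool z, +cw from above) -0.0126
```

>>> move_arm:
  motion:
    - {"x": 0.47,"y": -0.54,"z": 0,"yaw": 0,"hand": 45}
    - {"x": 0.47,"y": -0.54,"z": 0,"yaw": 0,"hand": 45}
    - {"x": 0.47,"y": -0.54,"z": 0,"yaw": 0,"hand": 45}
    - {"x": 0.47,"y": -0.54,"z": 0,"yaw": 0,"hand": 45}
    - {"x": 0.47,"y": -0.54,"z": 0,"yaw": 0,"hand": 45}

```text
clock: 1.7
tcp_pos: [0.256, -0.3313, 0.2313]
tool_rot: [180.0, -0.0, 14.4]
ft_force: [0.8, 0.1, 0.6]
finger_gap: 0.045
```

```bash
python3 -c "
from h import *
to([.5265,.208,.2],16)"
```

```text
t1.70 tcp [ 0.256  -0.3313  0.2313] [ 1.7997e+02 -2.0000e-02  1.4440e+01] F [0.78 0.13 0.65] M [-0.04 -0.01  0.05] gap 0.0450 | units [ 0.6606 -0.7581  0.0521]  yaw(tool z, +cw from above) -0.0130
```

>>> move_arm:
  motion:
    - {"x": 0.66,"y": -0.758,"z": 0.03,"yaw": -0.013,"hand": 45}
    - {"x": 0.66,"y": -0.758,"z": 0.03,"yaw": -0.013,"hand": 45}
    - {"x": 0.66,"y": -0.758,"z": 0.03,"yaw": -0.013,"hand": 45}
    - {"x": 0.66,"y": -0.758,"z": 0.03,"yaw": -0.013,"hand": 45}
    - {"x": 0.66,"y": -0.758,"z": 0.03,"yaw": -0.013,"hand": 45}

```text
clock: 2.2
tcp_pos: [0.3679, -0.1078, 0.2242]
tool_rot: [179.9, -0.1, 16.0]
ft_force: [0.2, -0.9, -0.1]
finger_gap: 0.0449
```

```bash
python3 -c "
from h import *
to([.5265,.208,.16],16)"
```

```text
t2.20 tcp [ 0.3679 -0.1078  0.2242] [ 1.7989e+02 -8.0000e-02  1.5970e+01] F [ 0.21 -0.94 -0.06] M [-0.03 -0.01 -0.01] gap 0.0449 | units [ 0.3987 -0.4335  0.1068]  yaw(tool z, +cw from above) -0.0002
```

>>> move_arm:
  motion:
    - {"x": 0.399,"y": -0.4335,"z": 0.05,"yaw": 0,"hand": 45}
    - {"x": 0.399,"y": -0.4335,"z": 0.05,"yaw": 0,"hand": 45}
    - {"x": 0.399,"y": -0.4335,"z": 0.05,"yaw": 0,"hand": 45}
    - {"x": 0.399,"y": -0.4335,"z": 0.05,"yaw": 0,"hand": 45}
    - {"x": 0.399,"y": -0.4335,"z": 0.08,"yaw": 0,"hand": 45}

```text
clock: 2.7
tcp_pos: [0.4799, 0.1147, 0.1982]
tool_rot: [179.8, -0.2, 16.0]
ft_force: [0.3, -1.4, 0.4]
finger_gap: 0.045
```

>>> move_arm:
  motion:
    - {"x": 0.13,"y": -0.145,"z": 0.05,"yaw": 0,"hand": 45}
    - {"x": 0.13,"y": -0.145,"z": 0.05,"yaw": 0,"hand": 45}
    - {"x": 0.13,"y": -0.145,"z": 0.05,"yaw": 0,"hand": 45}

```text
clock: 3.0
tcp_pos: [0.5312, 0.2232, 0.1669]
tool_rot: [179.9, -0.2, 16.2]
ft_force: [-1.1, 0.7, -0.1]
finger_gap: 0.0449
```

```bash
python3 -c "
from h import *
to([.5265,.208,.13],16)
a=camera('scene');b=camera('top');save(a,'s4.png',(340,180,540,360),4);save(b,'t4.png',(130,190,290,320),4)"
```

```text
t3.00 tcp [0.5312 0.2232 0.1669] [179.89  -0.18  16.17] F [-1.06  0.66 -0.14] M [-0.05  0.02  0.03] gap 0.0449 | units [-0.0148  0.022   0.0614]  yaw(tool z, +cw from above) 0.0014
```

>>> move_arm:
  motion:
    - {"x": -0.015,"y": 0.022,"z": 0.05,"yaw": 0,"hand": 45}
    - {"x": -0.015,"y": 0.022,"z": 0.05,"yaw": 0,"hand": 45}

```text
clock: 3.3
tcp_pos: [0.5227, 0.2051, 0.1333]
tool_rot: [179.9, 0.3, 16.1]
ft_force: [-1.3, -0.8, -1.4]
finger_gap: 0.0449
```

```bash
python3 -c "
from h import *
to([.5265,.208,.063],16)
a=camera('scene');b=camera('top');save(a,'s5.png',(340,180,540,360),4);save(b,'t5.png',(130,190,290,320),4)"
```

```text
t3.30 tcp [0.5227 0.2051 0.1333] [179.89   0.34  16.14] F [-1.27 -0.79 -1.38] M [ 0.03  0.02 -0.03] gap 0.0449 | units [ 0.0081 -0.0032  0.1171]  yaw(tool z, +cw from above) 0.0012
```

View pics/s5.png

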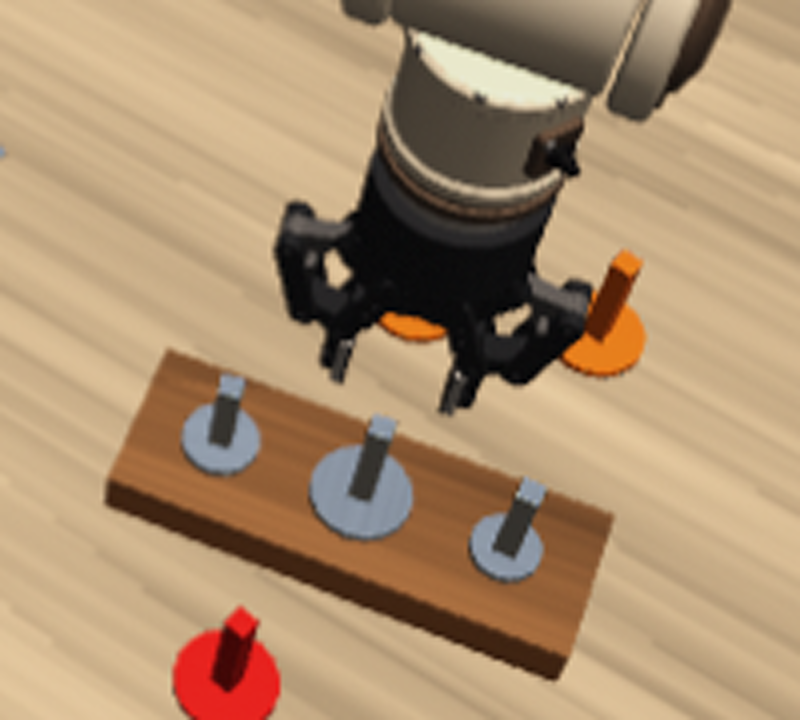

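View pics/t5.png

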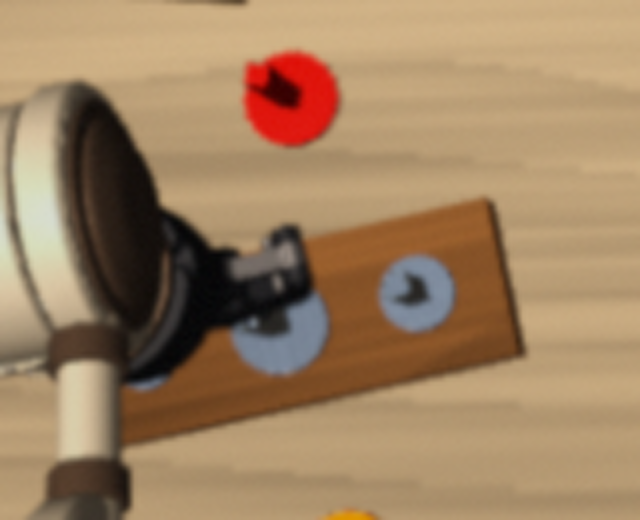

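```bash
python3 -c "
from h import *
a=camera('scene');s=monitor.sense()
R=rot(s['tool_rot']);p=s['tcp_pos']
for zb in (0,.006,.012):
  print(((proj(a,[p+R@[0,0,-zb],p+R@[0,.0225,-zb],p+R@[0,-.0225,-zb]])-[340,180])*4).round())
print(((proj(a,[[.5265,.208,.102],[.5272,.2092,.102]])-[340,180])*4).round())
save(a,'s6.png',(410,250,465,310),12)
"
```

```text
[[390. 384.]
 [343. 370.]
 [438. 398.]]
[[392. 378.]
 [345. 364.]
 [440. 392.]]
[[395. 371.]
 [347. 357.]
 [443. 385.]]
[[380. 424.]
 [382. 426.]]
```

View pics/s6.png

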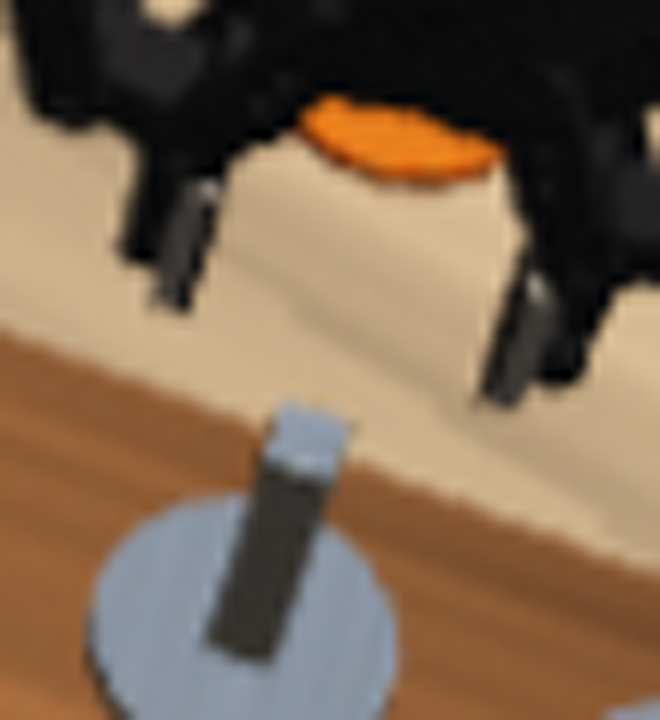

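>>> move_arm:
  motion:
    - {"x": 0.0085,"y": -0.004,"z": 0.03,"yaw": 0,"hand": 45}
    - {"x": 0.0085,"y": -0.004,"z": 0.08,"yaw": 0,"hand": 45}
    - {"x": 0.0085,"y": -0.004,"z": 0.117,"yaw": 0,"hand": 45}
    - {"x": 0.0085,"y": -0.004,"z": 0.117,"yaw": 0,"hand": 45}

```text
clock: 3.85
tcp_pos: [0.5293, 0.2098, 0.0662]
tool_rot: [179.9, 0.0, 16.1]
ft_force: [-0.3, -0.4, 0.1]
finger_gap: 0.0448
```

```bash
python3 -c "
from h import *
to([.5268,.2085,.063],16)
a=camera('scene');save(a,'s7.png',(400,230,480,320),8)"
```

```text
t3.85 tcp [0.5293 0.2098 0.0662] [1.7991e+02 4.0000e-02 1.6120e+01] F [-0.29 -0.44  0.06] M [ 0.02 -0.03 -0.05] gap 0.0448 | units [-0.0046  0.0009  0.0054]  yaw(tool z, +cw from above) 0.0010
```

View pics/s7.png

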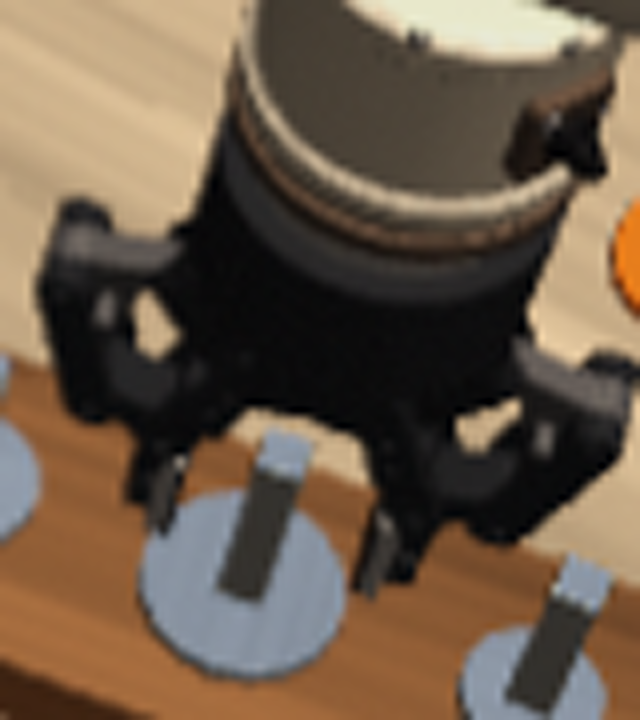

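>>> move_arm:
  motion:
    - {"x": -0.0046,"y": 0.001,"z": 0.0054,"yaw": 0.001,"hand": 30}
    - {"x": -0.0046,"y": 0.001,"z": 0.0054,"yaw": 0.001,"hand": 20}
    - {"x": -0.0046,"y": 0.001,"z": 0.0054,"yaw": 0.001,"hand": 10}
    - {"x": -0.0046,"y": 0.001,"z": 0.0054,"yaw": 0.001,"hand": 5}
    - {"x": -0.0046,"y": 0.001,"z": 0.0054,"yaw": 0.001,"hand": 5}
  squeeze: 20

```text
clock: 4.4
tcp_pos: [0.5294, 0.2087, 0.0664]
tool_rot: [179.9, -0.3, 16.0]
ft_force: [-1.0, -2.3, 5.5]
finger_gap: 0.0117
```

```bash
python3 -c "
from h import *
to([.5268,.2085,.063],16)
a=camera('scene');save(a,'s8.png',(400,230,480,320),8)"
```

```text
t4.40 tcp [0.5294 0.2087 0.0664] [179.85  -0.28  16.  ] F [-0.96 -2.25  5.52] M [-0.14  0.12  0.04] gap 0.0117 | units [-0.0043 -0.0008  0.0056]  yaw(tool z, +cw from above) 0.0000
```

View pics/s8.png

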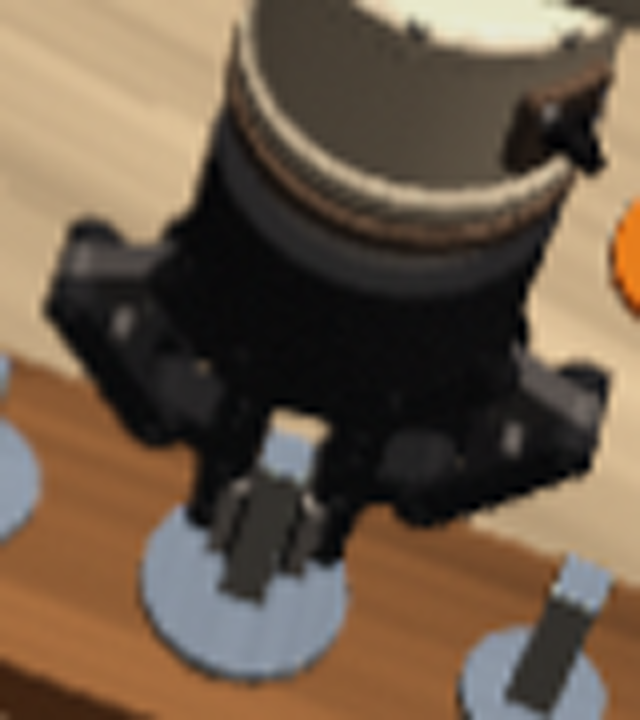

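>>> move_arm:
  motion:
    - {"x": 0,"y": 0,"z": -0.01,"yaw": 0,"hand": 5}
    - {"x": 0,"y": 0,"z": -0.02,"yaw": 0,"hand": 5}
    - {"x": 0,"y": 0,"z": -0.026,"yaw": 0,"hand": 5}
    - {"x": 0,"y": 0,"z": -0.026,"yaw": 0,"hand": 5}
  squeeze: 25

```text
clock: 4.85
tcp_pos: [0.5296, 0.2089, 0.0825]
tool_rot: [179.9, -0.3, 16.0]
ft_force: [0.2, 0.2, -2.8]
finger_gap: 0.0118
```

```bash
python3 -c "
from h import *
to([.5268,.2085,.063],16)
a=camera('scene');save(a,'s9.png',(400,230,480,320),8)"
```

```text
t4.85 tcp [0.5296 0.2089 0.0825] [179.85  -0.33  16.01] F [ 0.17  0.22 -2.78] M [ 0.04  0.01 -0.  ] gap 0.0118 | units [-0.0048 -0.0007  0.0325]  yaw(tool z, +cw from above) 0.0001
```

View pics/s9.png

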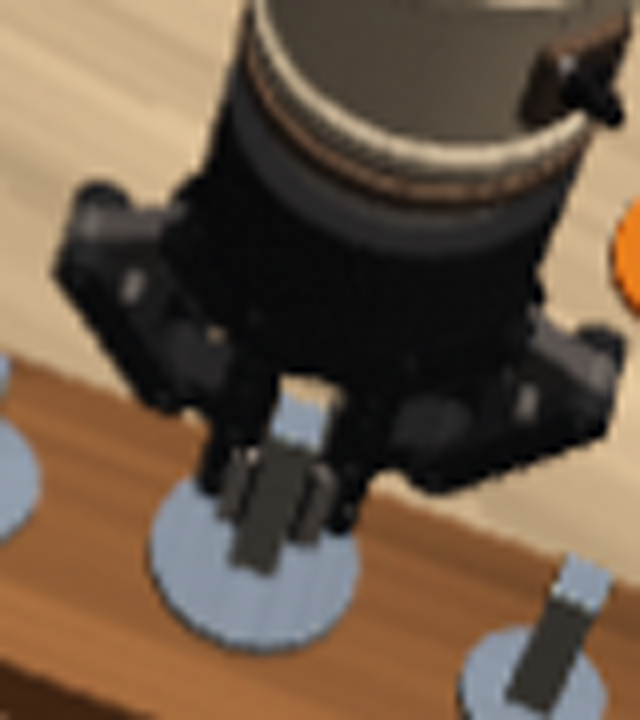

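>>> move_arm:
  motion:
    - {"x": -0.006,"y": 0,"z": 0,"yaw": 0,"hand": 5}
    - {"x": -0.012,"y": 0,"z": 0,"yaw": 0,"hand": 5}
    - {"x": -0.018,"y": 0,"z": 0,"yaw": 0,"hand": 5}
    - {"x": -0.024,"y": 0,"z": 0,"yaw": 0,"hand": 5}

```text
clock: 5.3
tcp_pos: [0.5162, 0.205, 0.0827]
tool_rot: [179.8, -0.4, 16.0]
ft_force: [2.7, 1.9, 0.5]
finger_gap: 0.012
```

```bash
python3 -c "
from h import *
to([.5268,.2085,.063],16)
a=camera('scene');save(a,'s10.png',(400,230,480,320),8)"
```

```text
t5.30 tcp [0.5162 0.205  0.0827] [179.85  -0.43  16.  ] F [2.65 1.9  0.49] M [ 0.32 -0.8  -0.  ] gap 0.0120 | units [ 0.0184 -0.0009  0.033 ]  yaw(tool z, +cw from above) 0.0000
```

View pics/s10.png

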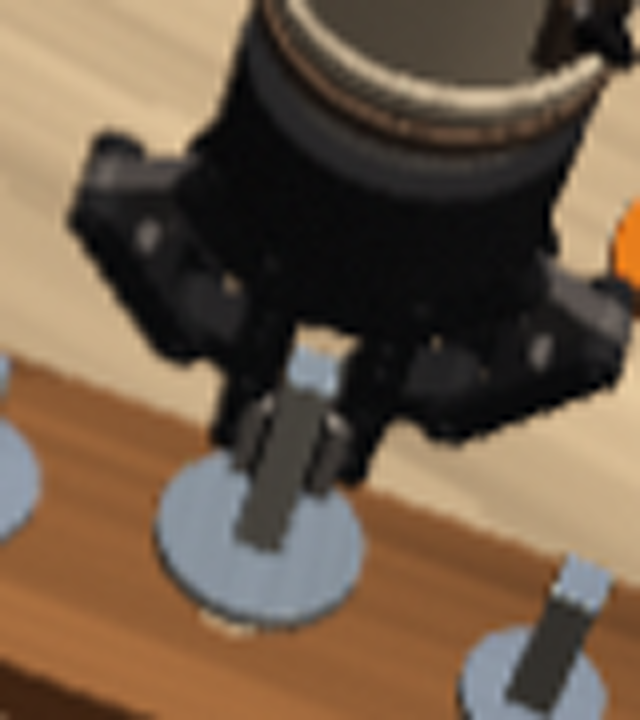

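>>> move_arm:
  motion:
    - {"x": -0.005,"y": 0,"z": 0,"yaw": 0,"hand": 5}
    - {"x": -0.009,"y": 0,"z": 0,"yaw": 0,"hand": 5}
    - {"x": -0.012,"y": 0,"z": 0,"yaw": 0,"hand": 5}
    - {"x": -0.012,"y": 0,"z": 0,"yaw": 0,"hand": 5}

```text
clock: 5.75
tcp_pos: [0.5083, 0.2027, 0.0824]
tool_rot: [179.8, -0.3, 16.0]
ft_force: [3.4, 0.3, -0.4]
finger_gap: 0.0114
```

>>> move_arm:
  motion:
    - {"x": 0,"y": 0,"z": -0.03,"yaw": 0,"hand": 5}
    - {"x": 0,"y": 0,"z": -0.1,"yaw": 0,"hand": 5}
    - {"x": 0,"y": 0,"z": -0.15,"yaw": 0,"hand": 5}
    - {"x": 0,"y": 0,"z": -0.15,"yaw": 0,"hand": 5}
  squeeze: 40

```text
clock: 6.15
tcp_pos: [0.5094, 0.2031, 0.1767]
tool_rot: [179.8, -0.6, 16.0]
ft_force: [0.6, -0.1, -2.0]
finger_gap: 0.0111
```

```bash
python3 -c "
from h import *
to([.5268,.2085,.063],16)
a=camera('scene');b=camera('top');save(a,'s11.png',(390,200,480,310),7);save(b,'t11.png',(130,190,290,320),4)"
```

```text
t6.15 tcp [0.5094 0.2031 0.1767] [179.79  -0.65  16.03] F [ 0.63 -0.11 -2.04] M [-0.01 -0.   -0.02] gap 0.0111 | units [ 0.0282 -0.0013  0.1898]  yaw(tool z, +cw from above) 0.0002
```

View pics/s11.png

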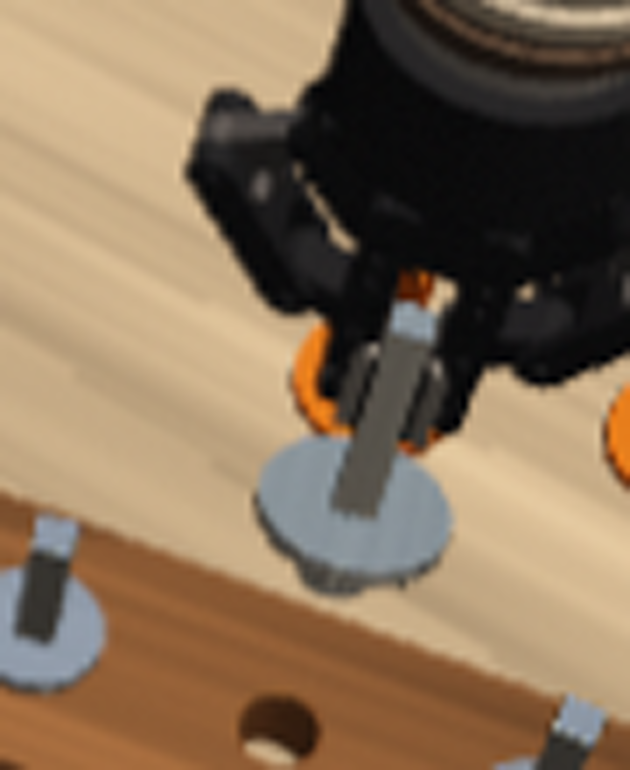

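```bash
cat > lean.py <<'E'
from h import *
from scipy.optimize import least_squares
def plugfit(a,s,org,sc,top4,base2,fl,guess=(0,.077,15)):
    """top4: handle end corners order; base2: front base corners; fl: points on flange top rim. tool-frame model: lean about tool y"""
    R=rot(s['tool_rot']);p=s['tcp_pos']
    def M(q):
        ox,g,th,oy=q;t=np.radians(th)
        # tool frame: z down. plug axis (tip->end) in tool: (-sin t,0,-cos t)
        ax=np.array([-np.sin(t),0,-np.cos(t)]);px=np.array([np.cos(t),0,-np.sin(t)]);py=np.array([0,-1.,0])
        tip=np.array([ox,oy,-.019])-ax*g
        f=lambda L:p+(tip+np.array(L)@np.array([px,py,ax]))@R.T
        return f
    org=np.array(org)
    T=np.array(top4)/sc+org;B=np.array(base2)/sc+org;Fl=np.array(fl)/sc+org
    h=.006;ang=np.radians(np.arange(0,360,3))
    def res(q):
        f=M(q)
        c=proj(a,f([[-h,-h,.094],[-h,h,.094],[h,h,.094],[h,-h,.094]]))
        c2=proj(a,f([[h,-h,.028],[h,h,.028]]))
        rim=proj(a,f(np.c_[.026*np.cos(ang),.026*np.sin(ang),0*ang+.028]))
        d=[np.min(np.linalg.norm(rim-u,axis=1)) for u in Fl]
        return np.r_[(c-T).ravel(),(c2-B).ravel(),d]
    r=least_squares(res,list(guess)+[0],x_scale=[.001,.001,1,.001],diff_step=1e-4)
    f=M(r.x)
    return r,f
E
python3 - <<'E'
from lean import *
np.set_printoptions(precision=4,suppress=True)
a=camera('scene');s=monitor.sense()
r,f=plugfit(a,s,(390,200),7,[(397,300),(392,334)][::1]and[(392,300),(437,303),(433,338),(389,333)],[(333,510),(378,520)],[(258,490),(452,510),(350,437),(420,465),(290,455),(280,540),(390,578),(440,550)])
print(r.x,r.fun)
h=.006
print(((proj(a,f([[-h,-h,.094],[-h,h,.094],[h,h,.094],[h,-h,.094],[h,-h,.028],[h,h,.028]]))-[390,200])*7).round())
im=cv2.resize(a['frame'][200:310,390:480,::-1],None,fx=7,fy=7,interpolation=cv2.INTER_CUBIC)
g=np.radians(np.arange(0,361,5))
for rad,z in((.026,.028),(.026,.022),(.01,.0)):
    q=((proj(a,f(np.c_[rad*np.cos(g),rad*np.sin(g),0*g+z]))-[390,200]+.5)*7).astype(int);cv2.polylines(im,[q],False,(0,255,0))
for c in [(h,h),(h,-h),(-h,h),(-h,-h)]:
    q=((proj(a,f([[*c,.028],[*c,.094]]))-[390,200]+.5)*7).astype(int);cv2.polylines(im,[q],False,(0,0,255))
cv2.imwrite('pics/ov.png',im)
E
```

```text
[-0.0025  0.0794 15.647  -0.0018] [ 0.4227 -0.2003  0.5833  1.2404  0.1137  0.3396 -0.2453 -0.841  -0.5582
  0.2556 -0.6378  0.6997  0.1074  0.1969  0.2476  0.2949  1.3989  0.6778
  0.6501  0.3052]
[[395. 299.]
 [441. 312.]
 [434. 340.]
 [387. 327.]
 [329. 512.]
 [374. 525.]]
```

View pics/ov.png

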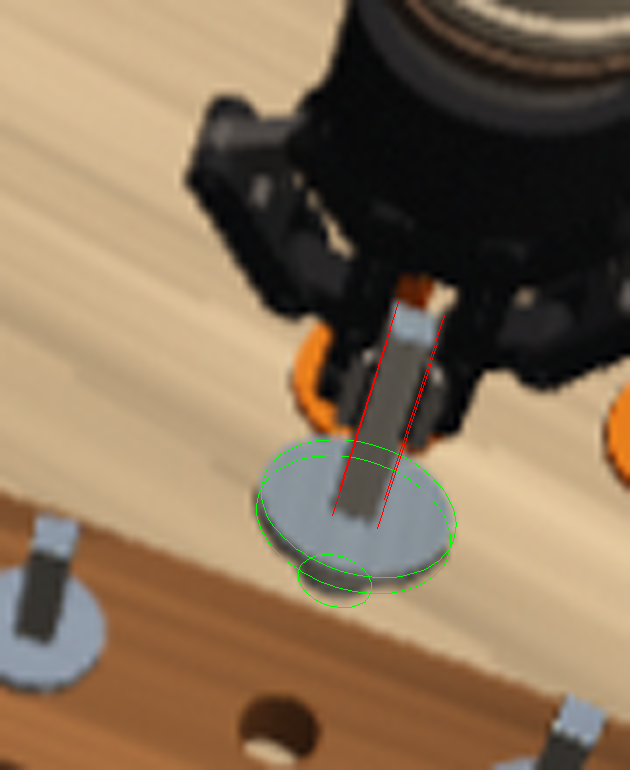

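```bash
cat > ovb.py <<'E'
from h import *
import pickle,sys
a,b=pickle.load(open('p0.pkl','rb'))
Rb=Ro.from_euler('ZY',[-11.1,-32],degrees=True).as_matrix();o=np.array([.6176,-.1303,.088])
g=np.radians(np.arange(0,361,10))
for c,org,box,sc,n in((a,(215,205),(215,205,315,265),8,'ovs.png'),(b,(325,180),(325,180,400,255),9,'ovt.png')):
    im=cv2.resize(c['frame'][box[1]:box[3],box[0]:box[2],::-1],None,fx=sc,fy=sc,interpolation=cv2.INTER_CUBIC)
    def L(P,col): cv2.polylines(im,[((proj(c,o+np.array(P)@Rb.T)-org+.5)*sc).astype(int)],False,col)
    L(np.c_[.0115*np.cos(g),.0115*np.sin(g),0*g],(0,255,0))
    L([[.0532,.0459,0],[.0532,-.0459,0],[-.0578,-.0459,0],[-.0578,.0459,0],[.0532,.0459,0]],(0,0,255))
    L([[.0215,-.007,.026],[.0215,.007,.026],[.04,.007,.026],[.04,-.007,.026],[.0215,-.007,.026]],(255,0,0))
    L([[.0215,-.007,.031],[.0215,.007,.031],[.054,.007,.031],[.054,-.007,.031],[.0215,-.007,.031]],(0,255,255))
    cv2.imwrite('pics/'+n,im)
E
python3 ovb.py
```

```text
(no output)
```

View pics/ovs.png

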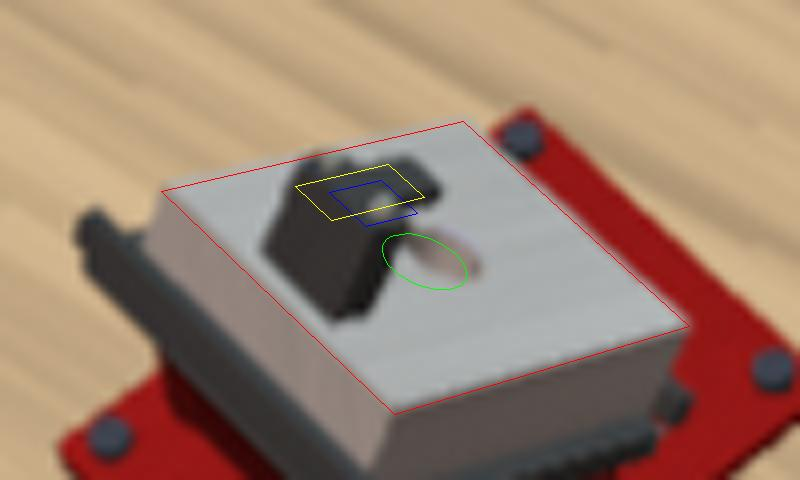

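View pics/ovt.png

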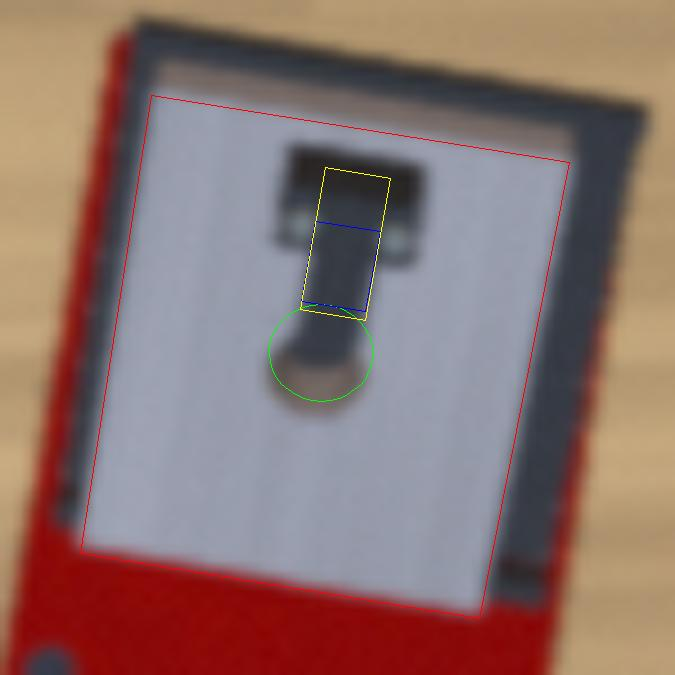

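```bash
cat > fit2.py <<'E'
from h import *
import pickle
from scipy.optimize import least_squares
np.set_printoptions(precision=4,suppress=True)
a,b=pickle.load(open('p0.pkl','rb'))
T=np.array([(341.5,189.7),(388.7,197.0),(378.8,248),(333.3,240.8)])
S=np.array([(264.2,255.8),(235.8,228.7),(273.3,220.3),(301,245.3)])
bt=np.array([(268,378),(280,402),(313,418),(345,409),(364,385)])/9+[325,180]-.5
bs=np.array([(481,270),(475,248),(460,236),(468,282)])/8+[215,205]-.5
tt=np.array([(298,360),(355,368)])/9+[325,180]-.5   # tongue end corners top edge (+y,-y)
ts=np.array([(443,190),(408,156)])/8+[215,205]-.5
g=np.radians(np.arange(0,360,3))
def res(p):
    x,y,yaw,xu,xd,w,dz=p[:7];oa=p[7:9];ob=p[9:11]
    R=Ro.from_euler('ZY',[yaw,-32],degrees=True).as_matrix();o=np.array([x,y,.088+dz])
    f=lambda L:o+np.array(L)@R.T
    C=f([[xu,w,0],[xu,-w,0],[xd,-w,0],[xd,w,0]]);B=f(np.c_[.0115*np.cos(g),.0115*np.sin(g),0*g]);G=f([[.0215,.007,.031],[.0215,-.007,.031]])
    d=lambda c,pts,of:[np.min(np.linalg.norm(proj(c,B)+of-u,axis=1)) for u in pts]
    return np.r_[(proj(a,C)+oa-S).ravel(),(proj(b,C)+ob-T).ravel(),d(a,bs,oa),d(b,bt,ob),(proj(a,G)+oa-ts).ravel(),(proj(b,G)+ob-tt).ravel(),oa/1.,ob/1.,dz/.0005]
r=least_squares(res,[.613,-.13,-11,.055,-.05,.045,0,0,0,0,0],x_scale=[.01,.01,1,.01,.01,.01,.001,1,1,1,1],diff_step=1e-4)
print(r.x);print(r.fun.round(2))
E
python3 fit2.py
```

```text
[  0.6113  -0.1285 -11.0629   0.0604  -0.0502   0.0458  -0.0001   0.0992
   0.7476   0.3903   0.1544]
[-0.15  0.24 -0.94 -0.54 -0.71 -0.79 -0.07 -0.17 -0.01  0.24 -0.67  0.42
 -0.76  0.16  0.29  0.13  0.84  0.25  0.05  0.11  0.26  0.95  1.38  1.36
  0.62  0.44  0.04  0.31  0.16 -0.15 -2.18  0.73 -1.9   0.1   0.75  0.39
  0.15 -0.12]
```

```bash
sed -e 's/oa=p\[7:9\];ob=p\[9:11\]/oa=p[7:9];ob=p[9:11];c=p[11]/' -e 's/xu,w,0\],\[xu,-w,0\],\[xd,-w,0\],\[xd,w,0/xu,c+w,0],[xu,c-w,0],[xd,c-w,0],[xd,c+w,0/' -e 's/0,0,0,0,0\],x_s/0,0,0,0,0,0],x_s/' -e 's/1,1,1,1\],diff/1,1,1,1,.01],diff/' -e 's/d=lambda c,/d=lambda cc,/;s/proj(c,B)/proj(cc,B)/' fit2.py > fit3.py; python3 fit3.py
```

```text
[  0.6112  -0.1287 -11.0986   0.0606  -0.05     0.0458  -0.0001   0.1051
   0.7491   0.4083   0.1894   0.0005]
[-0.11  0.34 -0.88 -0.47 -0.64 -0.7  -0.01 -0.07 -0.11  0.19 -0.78  0.4
 -0.9   0.12  0.17  0.07  0.78  0.27  0.09  0.05  0.14  0.9   1.44  1.48
  0.72  0.4  -0.02  0.27  0.1  -0.04 -2.11  0.84 -1.82  0.11  0.75  0.41
  0.19 -0.12]
```

```bash
sed -i 's/^Rb=.*/Rb=Ro.from_euler("ZY",[-11.1,-32],degrees=True).as_matrix();o=np.array([.6112,-.1287,.088])/; s/\.0532/.0605/g; s/-\.0578/-.0500/g' ovb.py; python3 ovb.py
```

```text
(no output)
```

View pics/ovs.png

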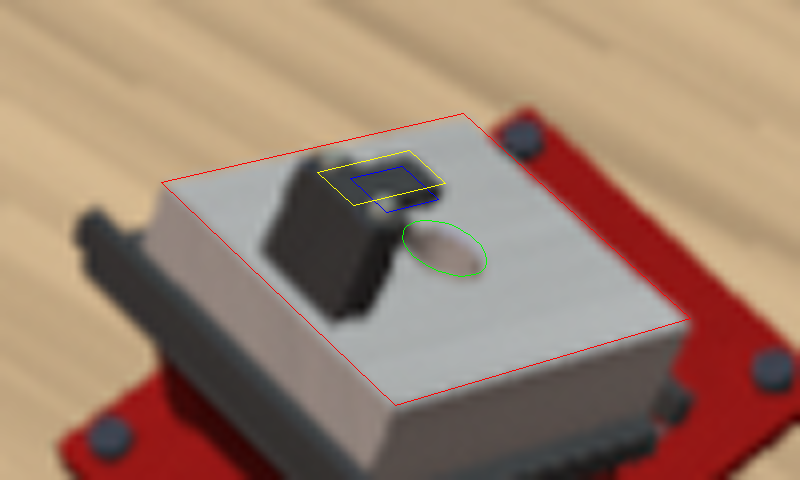

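View pics/ovt.png

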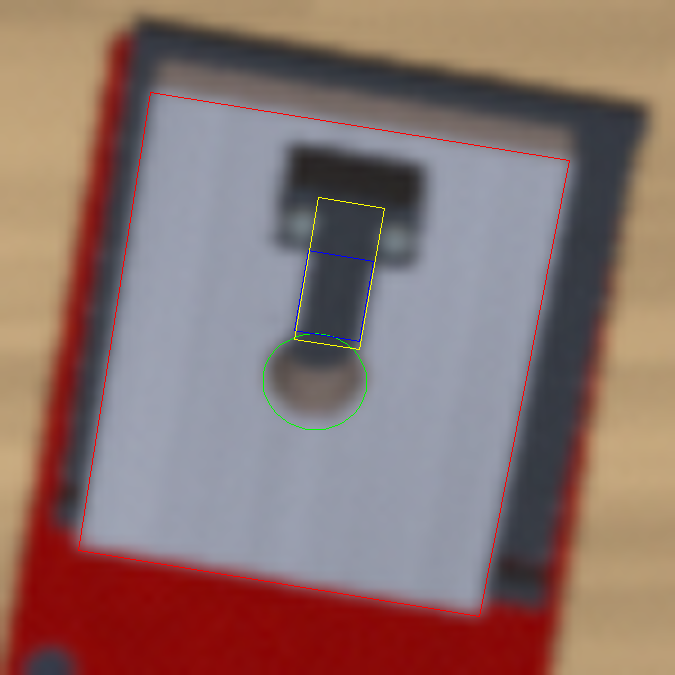

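```bash
python3 -c "
from h import *
to([.5614,-.1194,.2],-11.1)"
```

```text
t6.30 tcp [0.5058 0.2025 0.1704] [ 1.7987e+02 -6.0000e-02  1.6020e+01] F [ 0.18 -0.47 -1.85] M [-0.04  0.08  0.01] gap 0.0113 | units [-0.0589  0.5413 -0.0482]  yaw(tool z, +cw from above) 0.2260
```

>>> move_arm:
  motion:
    - {"x": 0,"y": 0.0,"z": -0.06,"yaw": 0.0,"hand": 5}
    - {"x": -0.02,"y": 0.15,"z": -0.07,"yaw": 0.06,"hand": 5}
    - {"x": -0.04,"y": 0.25,"z": -0.07,"yaw": 0.12,"hand": 5}
    - {"x": -0.05,"y": 0.33,"z": -0.07,"yaw": 0.18,"hand": 5}
    - {"x": -0.059,"y": 0.4,"z": -0.07,"yaw": 0.226,"hand": 5}
  squeeze: 60

```text
clock: 6.8
tcp_pos: [0.5301, 0.0031, 0.2098]
tool_rot: [179.9, 0.2, -11.3]
ft_force: [1.3, 0.5, -2.7]
finger_gap: 0.0112
```

```bash
python3 -c "
from h import *
to([.5614,-.1194,.2],-11.1)"
```

```text
t6.80 tcp [0.5301 0.0031 0.2098] [179.91   0.2  -11.34] F [ 1.27  0.5  -2.7 ] M [-0.02 -0.03 -0.01] gap 0.0112 | units [0.0914 0.1899 0.0163]  yaw(tool z, +cw from above) -0.0020
```

>>> move_arm:
  motion:
    - {"x": 0.05,"y": 0.08,"z": 0.01,"yaw": -0.002,"hand": 5}
    - {"x": 0.09,"y": 0.16,"z": 0.01,"yaw": -0.002,"hand": 5}
    - {"x": 0.09,"y": 0.19,"z": 0.016,"yaw": -0.002,"hand": 5}
    - {"x": 0.09,"y": 0.19,"z": 0.016,"yaw": -0.002,"hand": 5}
    - {"x": 0.09,"y": 0.19,"z": 0.016,"yaw": -0.002,"hand": 5}

```text
clock: 7.3
tcp_pos: [0.5589, -0.1189, 0.1974]
tool_rot: [-180.0, 0.5, -11.2]
ft_force: [-0.4, -0.2, -1.8]
finger_gap: 0.0106
```

```bash
python3 -c "
from h import *
camera('top')
to([.5614,-.1194,.2],-11.1)
a=camera('scene');b=camera('top');save(a,'s12.png',(210,130,330,270),5.5);save(b,'t12.png',(300,150,420,290),5)
to([.5614,-.1194,.2],-11.1)
import pickle;pickle.dump((a,monitor.sense(),b),open('p1.pkl','wb'))"
```

```text
t7.35 tcp [ 0.5593 -0.1183  0.198 ] [-180.      0.46  -11.1 ] F [-0.32 -0.09 -2.16] M [0.06 0.01 0.03] gap 0.0109 | units [ 0.0039  0.0012 -0.0033]  yaw(tool z, +cw from above) -0.0000
t7.45 tcp [ 0.5599 -0.1178  0.1992] [179.96   0.33 -11.02] F [ 0.9   0.73 -1.66] M [-0.01  0.05  0.02] gap 0.0108 | units [ 0.0029  0.0021 -0.0014]  yaw(tool z, +cw from above) 0.0007
```

View pics/s12.png

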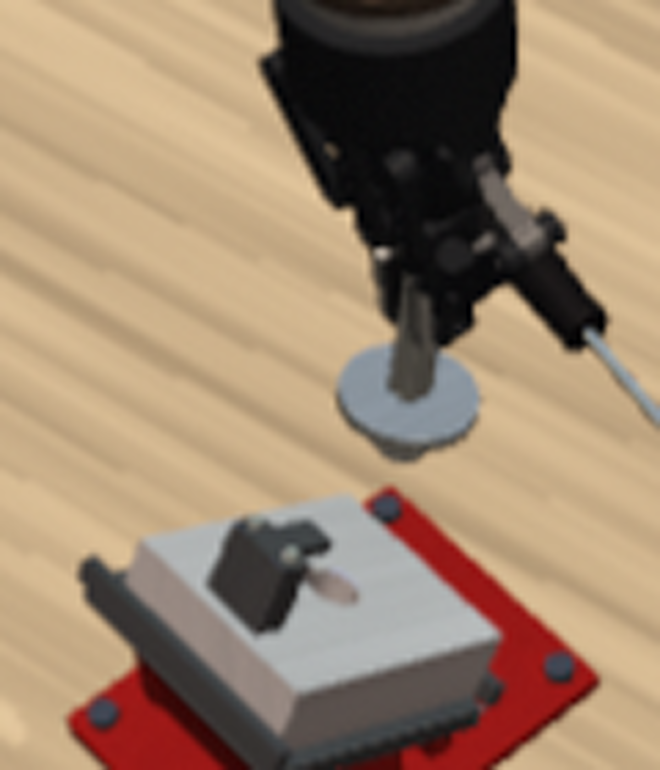

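View pics/t12.png

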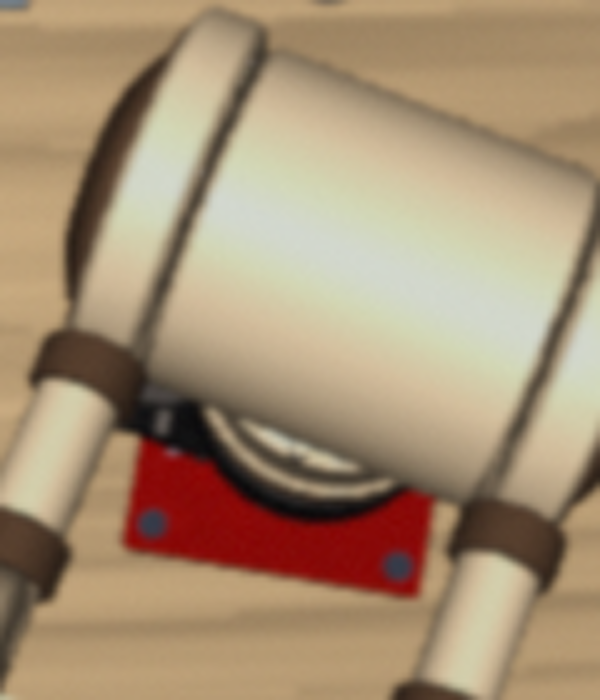

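```bash
cat > fitp.py <<'E'
from h import *
import pickle,sys
from scipy.optimize import least_squares
np.set_printoptions(precision=4,suppress=True)
g=np.radians(np.arange(0,360,6));cs=np.c_[np.cos(g),np.sin(g)]
def model(s,q):
    ox,gg,th,oy=q;t=np.radians(th);R=rot(s['tool_rot']);p=s['tcp_pos']
    ax=np.array([-np.sin(t),0,-np.cos(t)]);px=np.array([np.cos(t),0,-np.sin(t)]);py=np.array([0,-1.,0])
    tip=np.array([ox,oy,-.019])-ax*gg
    return lambda L:p+(tip+np.array(L)@np.array([px,py,ax]))@R.T
circ=lambda r,z:np.c_[r*cs,0*g+z]
def show(a,s,q,org,wh,sc,name):
    f=model(s,q);im=cv2.resize(a['frame'][org[1]:org[1]+wh[1],org[0]:org[0]+wh[0],::-1],None,fx=sc,fy=sc,interpolation=cv2.INTER_CUBIC)
    D=lambda P,c:cv2.polylines(im,[((proj(a,f(P))-org+.5)*sc).astype(int)],True,c)
    D(circ(.026,.028),(0,255,0));D(circ(.026,.022),(0,200,0));D(circ(.01,0),(255,0,0));D(circ(.01,.022),(255,0,0))
    h=.006
    for c in [(h,h),(h,-h),(-h,h),(-h,-h)]:D([[*c,.028],[*c,.094]],(0,0,255))
    cv2.imwrite('pics/'+name,im)
E
python3 - <<'E'
from fitp import *
a,s,b=pickle.load(open('p1.pkl','rb'))
c=camera('scene')
for i,m in enumerate(models.masks_of(c,'plug')): print(np.round(m['extent']),m['conf'],m['mask'].sum()); np.save('m%d.npy'%i,m['mask'])
to([.5614,-.1194,.2],-11.1)
s=monitor.sense();pickle.dump((c,s),open('p2.pkl','wb'))
show(c,s,(-.002,.078,15.6,-.001),(255,170),(55,50),14,'fp0.png')
E
```

```text
[387. 275. 405. 299.] 0.9 350
[434. 235. 458. 267.] 0.75 468
[459. 303. 474. 325.] 0.72 313
[266. 188. 298. 214.] 0.65 441
[475. 244. 500. 273.] 0.6 496
t7.55 tcp [ 0.5604 -0.118   0.1999] [179.93   0.25 -11.  ] F [-0.45 -0.5  -2.88] M [ 0.02 -0.   -0.02] gap 0.0112 | units [ 0.0021  0.0019 -0.0002]  yaw(tool z, +cw from above) 0.0008
```

View pics/fp0.png

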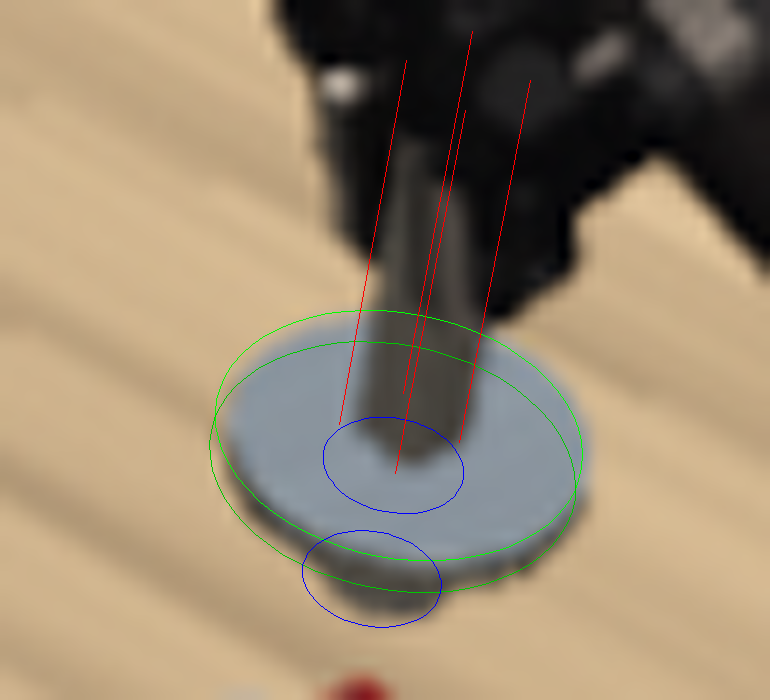

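```bash
python3 - <<'E'
from fitp import *
c,s=pickle.load(open('p2.pkl','rb'))
cv=lambda P:np.array(P)/14+[255,170]-.5
rim=cv([(222,425),(245,370),(290,335),(590,440),(570,395),(430,566),(300,520),(550,525),(350,555)])
low=cv([(240,475),(300,548),(585,500),(540,562)])
tip=cv([(335,590),(390,615),(440,600)])
base=cv([(412,466),(358,425),(470,432)])
def res(q,z=None):
    f=model(s,q[:4]);of=q[4:6]
    d=lambda P,pts:[np.min(np.linalg.norm(P-u,axis=1)) for u in pts]
    h=.006
    R=lambda r,z:proj(c,f(np.c_[r*np.cos(gg),r*np.sin(gg),0*gg+z]))+of
    gg=np.radians(np.arange(0,360,2))
    return np.r_[d(R(.026,.028),rim),d(R(.026,.022),low),d(R(.01,0),tip),(proj(c,f([[h,h,.028],[h,-h,.028],[-h,h,.028]]))+of-base).ravel(),of/1.5, q[3]/.0005,(q[1]-.077)/.002]
r=least_squares(res,[0,.077,12,0,0,0],x_scale=[.001,.001,1,.001,.5,.5],diff_step=1e-4)
print(r.x,r.fun.round(2))
show(c,s,r.x[:4],(255,170),(55,50),14,'fp1.png')
J=r.jac;print(np.sqrt(np.diag(np.linalg.inv(J.T@J))))
E
```

```text
[-0.0019  0.0774 12.7629 -0.      0.3117  0.5557] [ 0.44  0.32  0.67  0.44  0.76  0.51  0.24  0.14  0.63  0.79  0.49  0.19
  0.13  0.18  0.28  0.54 -0.24  0.27 -0.4  -0.3   0.18  0.27  0.21  0.37
 -0.05  0.22]
[0.004  0.0019 2.8893 0.0005 1.2681 1.0121]
```

View pics/fp1.png

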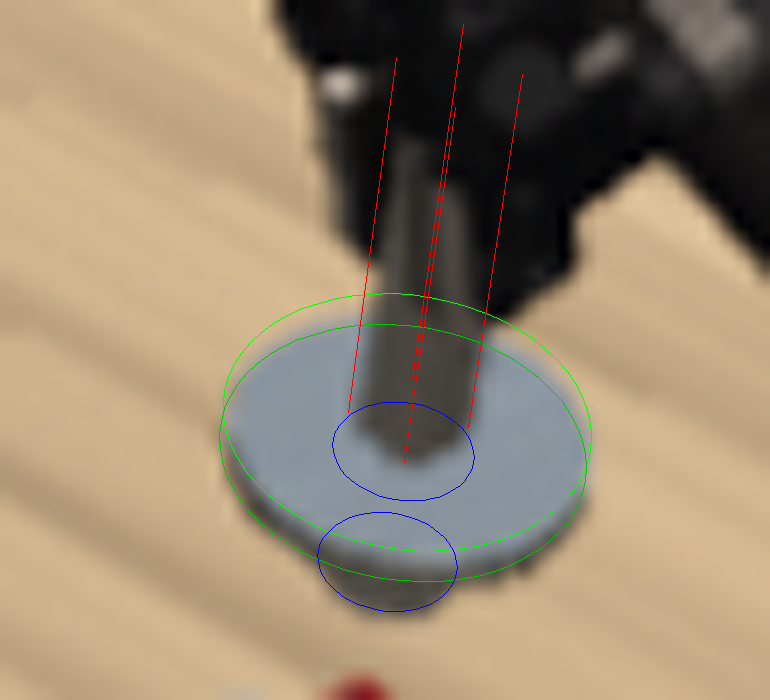

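```bash
python3 -c "
from h import *
to([.5661,-.1201,.1457],-11.1)"
```

```text
t7.55 tcp [ 0.5604 -0.118   0.1999] [179.93   0.25 -11.  ] F [-0.45 -0.5  -2.88] M [ 0.02 -0.   -0.02] gap 0.0112 | units [0.0104 0.0014 0.0903]  yaw(tool z, +cw from above) 0.0008
```

>>> move_arm:
  motion:
    - {"x": 0.01,"y": 0.0015,"z": 0.05,"yaw": 0.001,"hand": 5}
    - {"x": 0.01,"y": 0.0015,"z": 0.08,"yaw": 0.001,"hand": 5}
    - {"x": 0.01,"y": 0.0015,"z": 0.088,"yaw": 0.001,"hand": 5}
    - {"x": 0.01,"y": 0.0015,"z": 0.088,"yaw": 0.001,"hand": 5}
    - {"x": 0.01,"y": 0.0015,"z": 0.088,"yaw": 0.001,"hand": 5}

```text
clock: 8.05
tcp_pos: [0.5666, -0.1201, 0.1484]
tool_rot: [179.9, 0.1, -11.1]
ft_force: [-0.4, 0.4, -1.9]
finger_gap: 0.0108
```

```bash
python3 -c "
from h import *
to([.5661,-.1201,.1357],-11.1);a=camera('scene');save(a,'s13.png',(220,150,320,270),6)
to([.5661,-.1201,.1357],-11.1)"
```

```text
t8.05 tcp [ 0.5666 -0.1201  0.1484] [ 1.799e+02  1.300e-01 -1.109e+01] F [-0.4   0.35 -1.86] M [-0.01 -0.05 -0.01] gap 0.0108 | units [-0.0007  0.0002  0.0211]  yaw(tool z, +cw from above) 0.0001
t8.10 tcp [ 0.5668 -0.1202  0.1487] [ 1.799e+02  9.000e-02 -1.110e+01] F [-0.41 -0.17 -2.37] M [0.01 0.03 0.02] gap 0.0112 | units [-0.0011 -0.0001  0.0216]  yaw(tool z, +cw from above) -0.0000
```

View pics/s13.png

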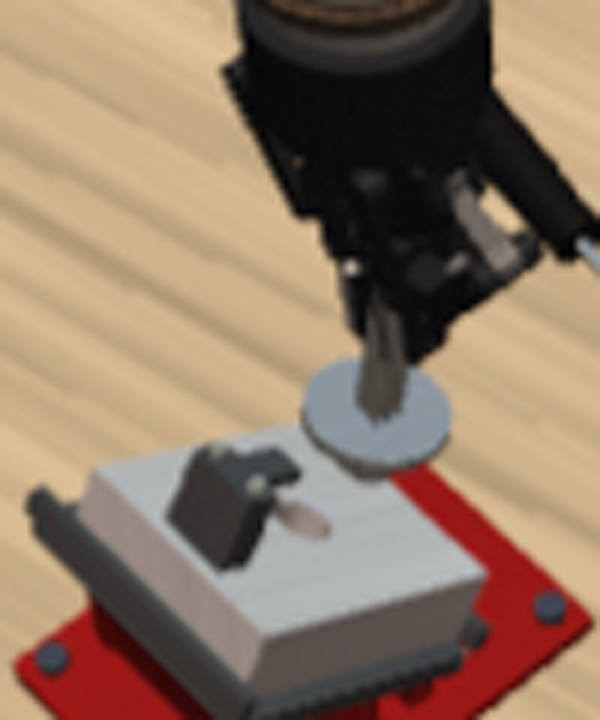

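>>> move_arm:
  motion:
    - {"x": -0.001,"y": 0,"z": 0.012,"yaw": 0,"hand": 5}
    - {"x": -0.001,"y": 0,"z": 0.022,"yaw": 0,"hand": 5}
    - {"x": -0.001,"y": 0,"z": 0.027,"yaw": 0,"hand": 5}
    - {"x": -0.001,"y": 0,"z": 0.027,"yaw": 0,"hand": 5}

```text
clock: 8.5
tcp_pos: [0.5655, -0.12, 0.1315]
tool_rot: [179.9, 0.2, -11.1]
ft_force: [0.2, 0.2, -2.8]
finger_gap: 0.0112
```

>>> move_arm:
  motion:
    - {"x": 0,"y": 0,"z": 0.005,"yaw": 0,"hand": 5}
    - {"x": 0,"y": 0,"z": 0.005,"yaw": 0,"hand": 5}

```text
clock: 8.7
tcp_pos: [0.5662, -0.1202, 0.1294]
tool_rot: [179.9, 0.1, -11.1]
ft_force: [-0.7, 0.5, 0.6]
finger_gap: 0.0109
```

>>> move_arm:
  motion:
    - {"x": 0,"y": 0,"z": 0.005,"yaw": 0,"hand": 5}
    - {"x": 0,"y": 0,"z": 0.005,"yaw": 0,"hand": 5}

```text
clock: 8.9
tcp_pos: [0.5666, -0.1204, 0.129]
tool_rot: [179.9, 0.1, -11.1]
ft_force: [-6.2, 1.9, 14.1]
finger_gap: 0.0109
```

>>> move_arm:
  motion:
    - {"x": 0,"y": 0,"z": -0.0025,"yaw": 0,"hand": 5}
    - {"x": 0.01,"y": 0,"z": -0.0088,"yaw": 0,"hand": 5}
    - {"x": 0.02,"y": 0,"z": -0.015,"yaw": 0,"hand": 5}
    - {"x": 0.03,"y": 0,"z": -0.0213,"yaw": 0,"hand": 5}
    - {"x": 0.03,"y": 0,"z": -0.0213,"yaw": 0,"hand": 5}

```text
clock: 9.4
tcp_pos: [0.5855, -0.1243, 0.1424]
tool_rot: [179.9, -0.0, -11.1]
ft_force: [0.6, -0.0, -2.4]
finger_gap: 0.0114
```

```bash
cat >> h.py <<'E'
O=np.array([.6120,-.1290,.088]);RB=Ro.from_euler('ZY',[-11.1,-32],degrees=True).as_matrix()
def bedtip(th,ox=-.0019,g=.0774):
    s=monitor.sense();R=rot(s['tool_rot']);t=np.radians(th)
    tip=s['tcp_pos']+R@(np.array([ox,0,-.019])+g*np.array([np.sin(t),0,np.cos(t)]))
    T=RB.T@(tip-O);E=RB.T@(tip-O)+.01*np.array([np.cos(np.radians(32-th)),0,-np.sin(np.radians(32-th))])
    G=RB.T@(s['tcp_pos']+R@[0,0,-.019]-O)
    print('bed: tip',(T*1e3).round(1),'edge',(E*1e3).round(1),'grasp',(G*1e3).round(1))
E
python3 -c "
from h import *
to([.5661,-.1201,.1357],-11.1);bedtip(12.8);a=camera('scene');save(a,'s14.png',(220,150,320,270),6)"
```

```text
t9.40 tcp [ 0.5855 -0.1243  0.1424] [ 1.7986e+02 -3.0000e-02 -1.1090e+01] F [ 0.56 -0.04 -2.39] M [ 0.03  0.05 -0.03] gap 0.0114 | units [-0.0332 -0.0006  0.0111]  yaw(tool z, +cw from above) 0.0001
bed: tip [-10.9  -0.6   4.4] edge [-1.5 -0.6  1.1] grasp [16.1 -0.4 76.5]
```

View pics/s14.png

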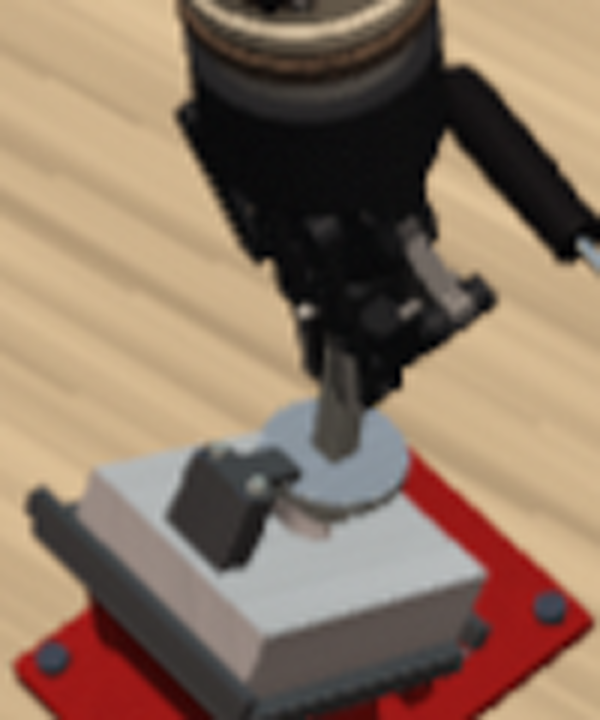

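>>> move_arm:
  motion:
    - {"x": 0.004,"y": 0,"z": 0.001,"yaw": 0,"hand": 5}
    - {"x": 0.008,"y": 0,"z": 0.001,"yaw": 0,"hand": 5}
    - {"x": 0.011,"y": 0,"z": 0.0,"yaw": 0,"hand": 5}
    - {"x": 0.013,"y": 0,"z": 0,"yaw": 0,"hand": 5}
    - {"x": 0.013,"y": 0,"z": 0,"yaw": 0,"hand": 5}

```text
clock: 9.95
tcp_pos: [0.593, -0.1256, 0.142]
tool_rot: [179.9, -0.0, -11.1]
ft_force: [-0.1, 0.5, -2.0]
finger_gap: 0.011
```

```bash
python3 -c "
from h import *
to([.5661,-.1201,.1357],-11.1);bedtip(12.8);a=camera('scene');save(a,'s15.png',(220,150,320,270),6)"
```

```text
t9.95 tcp [ 0.593  -0.1256  0.142 ] [ 1.7987e+02 -2.0000e-02 -1.1080e+01] F [-0.1   0.51 -1.98] M [ 0.13 -0.06 -0.05] gap 0.0110 | units [-0.0457 -0.0004  0.0104]  yaw(tool z, +cw from above) 0.0001
bed: tip [-4.8 -0.5  0. ] edge [ 4.7 -0.5 -3.3] grasp [22.3 -0.3 72.1]
```

View pics/s15.png

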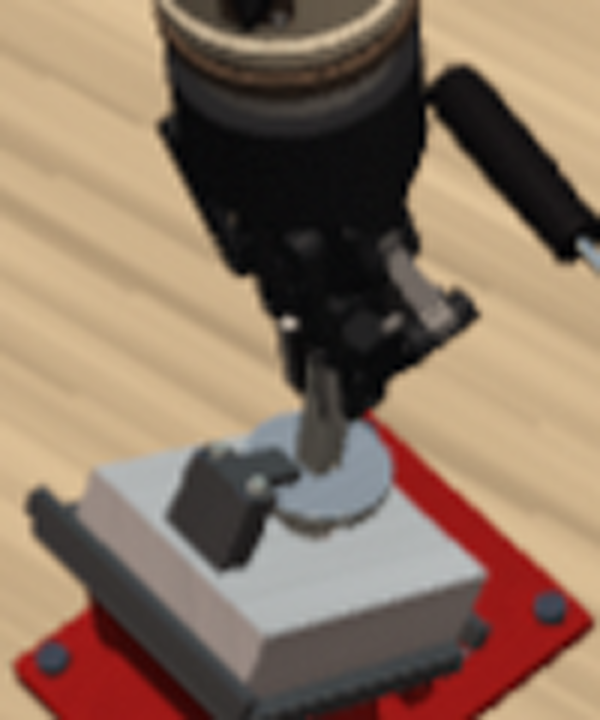

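>>> move_arm:
  motion:
    - {"x": 0.003,"y": 0,"z": 0.0005,"yaw": 0,"hand": 5}
    - {"x": 0.006,"y": 0,"z": 0.001,"yaw": 0,"hand": 5}
    - {"x": 0.009,"y": 0,"z": 0.001,"yaw": 0,"hand": 5}
    - {"x": 0.009,"y": 0,"z": 0.001,"yaw": 0,"hand": 5}

```text
clock: 10.4
tcp_pos: [0.5973, -0.1264, 0.1408]
tool_rot: [179.9, 0.1, -11.1]
ft_force: [-4.3, 0.5, -0.2]
finger_gap: 0.0107
```

```bash
python3 -c "
from h import *
to([.5661,-.1201,.1357],-11.1);bedtip(12.8)"
```

```text
t10.40 tcp [ 0.5973 -0.1264  0.1408] [ 1.7989e+02  1.5000e-01 -1.1080e+01] F [-4.33  0.5  -0.23] M [0.21 0.9  0.05] gap 0.0107 | units [-0.053  -0.0003  0.0087]  yaw(tool z, +cw from above) 0.0002
bed: tip [-1.8 -0.3 -3.2] edge [ 7.6 -0.3 -6.5] grasp [25.5 -0.2 68.8]
```

>>> move_arm:
  motion:
    - {"x": -0.004,"y": 0,"z": 0.002,"yaw": 0,"hand": 5}
    - {"x": -0.008,"y": 0,"z": 0.0042,"yaw": 0,"hand": 5}
    - {"x": -0.012,"y": 0,"z": 0.0063,"yaw": 0,"hand": 5}
    - {"x": -0.015,"y": 0,"z": 0.0078,"yaw": 0,"hand": 5}
    - {"x": -0.015,"y": 0,"z": 0.0078,"yaw": 0,"hand": 5}
  squeeze: 28

```text
clock: 10.9
tcp_pos: [0.5927, -0.1257, 0.1394]
tool_rot: [179.8, -0.6, -11.1]
ft_force: [8.3, 0.1, 1.6]
finger_gap: 0.0112
```

```bash
python3 -c "
from h import *
to([.5661,-.1201,.1357],-11.1);bedtip(20);a=camera('scene');save(a,'s16.png',(220,150,320,270),6)"
```

```text
t10.90 tcp [ 0.5927 -0.1257  0.1394] [179.84  -0.57 -11.1 ] F [8.33 0.12 1.55] M [ 0.02 -1.83  0.08] gap 0.0112 | units [-0.0454 -0.0006  0.0057]  yaw(tool z, +cw from above) 0.0000
bed: tip [ 3.6 -0.6 -4.7] edge [13.4 -0.6 -6.8] grasp [20.6 -0.4 70.1]
```

View pics/s16.png

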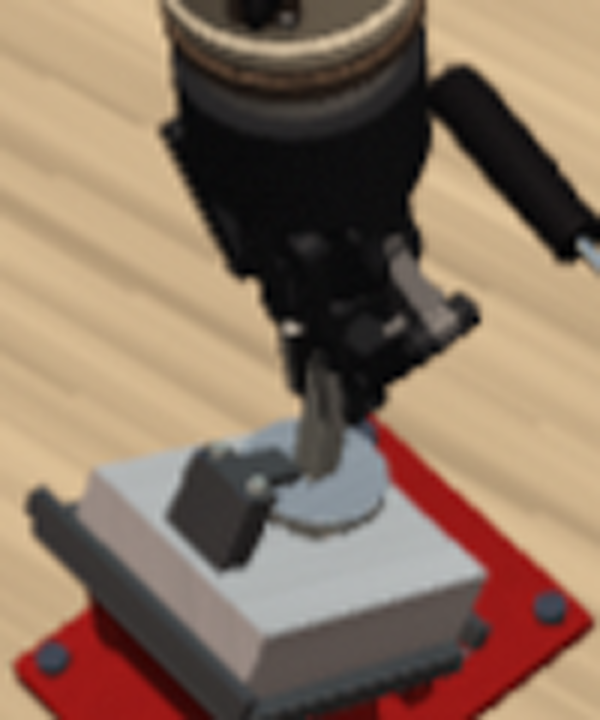

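>>> move_arm:
  motion:
    - {"x": -0.008,"y": 0,"z": 0.002,"yaw": 0,"hand": 5}
    - {"x": -0.012,"y": 0,"z": 0.004,"yaw": 0,"hand": 5}
    - {"x": -0.015,"y": 0,"z": 0.006,"yaw": 0,"hand": 5}
    - {"x": -0.015,"y": 0,"z": 0.006,"yaw": 0,"hand": 5}
  squeeze: 20

```text
clock: 11.35
tcp_pos: [0.5887, -0.1249, 0.1398]
tool_rot: [179.8, -1.4, -11.1]
ft_force: [7.5, 0.6, 5.1]
finger_gap: 0.0109
```

```bash
python3 -c "
from h import *
to([.5661,-.1201,.1357],-11.1);bedtip(20);a=camera('scene');save(a,'s17.png',(220,150,320,270),6)"
```

```text
t11.35 tcp [ 0.5887 -0.1249  0.1398] [179.81  -1.35 -11.11] F [7.48 0.56 5.06] M [ 0.24 -1.71  0.02] gap 0.0109 | units [-0.0387 -0.0006  0.0059]  yaw(tool z, +cw from above) -0.0001
bed: tip [ 1.2 -0.6 -2.3] edge [10.9 -0.6 -4.4] grasp [17.1 -0.4 72.8]
```

View pics/s17.png

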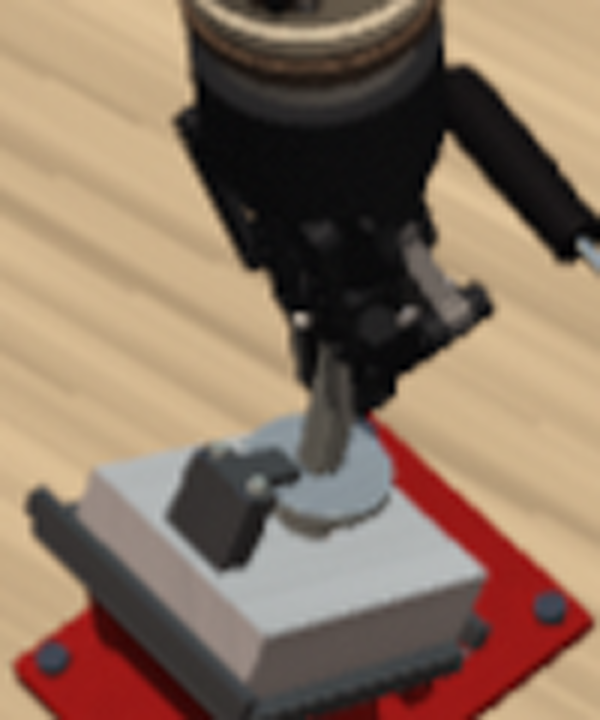

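```bash
cat > ovp.py <<'E'
from h import *
g=np.radians(np.arange(0,361,6));cs=np.c_[np.cos(g),np.sin(g)]
OF=np.array([.2,.65])
def drawbed(c,name,q,org=(240,190),wh=(55,55),sc=14,raw=False):
    tx,tz,ph=q;t=np.radians(ph)
    A=np.array([[np.cos(t),0,-np.sin(t)],[0,1,0],[np.sin(t),0,np.cos(t)]])
    f=lambda L:O+(np.array([tx,0,tz])*1e-3+np.array(L)@A)@RB.T
    im=cv2.resize(c['frame'][org[1]:org[1]+wh[1],org[0]:org[0]+wh[0],::-1],None,fx=sc,fy=sc,interpolation=cv2.INTER_CUBIC)
    D=lambda P,col,ff=f:cv2.polylines(im,[((proj(c,ff(P))+OF-org+.5)*sc).astype(int)],False,col)
    ci=lambda r,z:np.c_[r*cs,0*g+z]
    if raw==False:
        D(ci(.026,.028),(0,255,0));D(ci(.026,.022),(0,200,0));D(ci(.01,0),(255,0,0))
        h=.006
        for k in [(h,h),(h,-h),(-h,h),(-h,-h)]:D([[*k,.028],[*k,.094]],(0,0,255))
    fb=lambda L:O+np.array(L)@RB.T
    D(ci(.0105,0),(0,255,255),fb);D([[.0215,.007,.031],[.0215,-.007,.031],[.054,-.007,.031],[.054,.007,.031],[.0215,.007,.031]],(255,255,0),fb)
    cv2.imwrite('pics/'+name,im)
E
python3 - <<'E'
from ovp import *
import pickle
c=camera('scene');pickle.dump((c,monitor.sense()),open('p3.pkl','wb'))
bedtip(20)
drawbed(c,'o1.png',(1,-2.3,12))
E
```

```text
bed: tip [ 1.1 -0.6 -2.3] edge [10.9 -0.6 -4.4] grasp [17.1 -0.4 72.8]
```

View pics/o1.png

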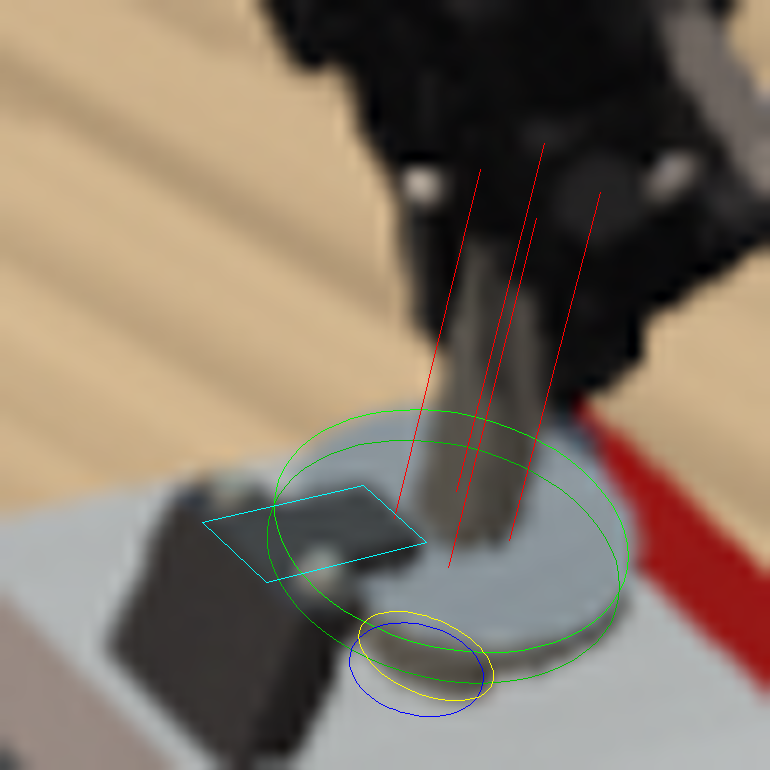

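```bash
python3 - <<'E'
from ovp import *
import pickle
c,s=pickle.load(open('p3.pkl','rb'))
f=c['frame'][190:250,235:295,::-1]
f=cv2.resize(f,None,fx=13,fy=13,interpolation=cv2.INTER_LANCZOS4)
f=cv2.convertScaleAbs(f,alpha=1.5,beta=-40)
cv2.imwrite('pics/z1.png',f[:600])
E
```

```text
(no output)
```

View pics/z1.png

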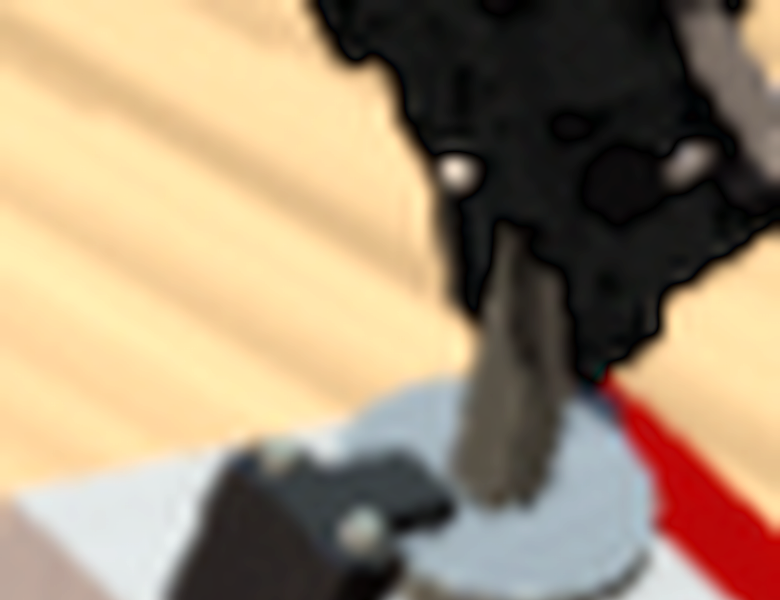

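```bash
python3 - <<'E'
from ovp import *
import pickle
c,s=pickle.load(open('p3.pkl','rb'))
def edge(q):
    tx,tz,ph=q;t=np.radians(ph);A=np.array([[np.cos(t),0,-np.sin(t)],[0,1,0],[np.sin(t),0,np.cos(t)]])
    f=lambda L:O+(np.array([tx,0,tz])*1e-3+np.array(L)@A)@RB.T
    h=.006;return lambda L:proj(c,f(L))+OF
for ph in (8,10,12,14,16,18,20):
    e=edge((0,-3,ph));P=e([[.006,-.006,.028],[.006,-.006,.07],[-.006,.006,.028],[-.006,.006,.07],[0,0,.028]])
    d=P[1]-P[0];d2=P[3]-P[2];print(ph,(d[0]/-d[1]).round(3),(d2[0]/-d2[1]).round(3),((P[4]-[235,190]+.5)*13).round())
# fit: base points + rim with angle free
from scipy.optimize import least_squares
cv=lambda P:np.array(P)/13+[235,190]-.5
rim=cv([(350,440),(380,402),(440,380),(655,490),(640,560),(620,440)])
base=cv([(455,475),(505,507),(548,490)])
le=cv([(474,370),(490,270)]);g2=np.radians(np.arange(0,360,2))
def res(q):
    e=edge(q);R=e(np.c_[.026*np.cos(g2),.026*np.sin(g2),0*g2+.028])
    B=e([[.006,-.006,.028],[.006,.006,.028],[-.006,.006,.028]])
    L=e([[.006,-.006,z] for z in np.arange(.03,.09,.001)])
    return np.r_[[np.min(np.linalg.norm(R-u,axis=1)) for u in rim],(B-base).ravel(),[np.min(np.linalg.norm(L-u,axis=1)) for u in le]]
for p0 in(10,18):
    r=least_squares(res,[0,-3,p0],diff_step=1e-3,x_scale=[1,1,1]);print(r.x,r.fun.round(2))
drawbed(c,'o2.png',r.x)
E
```

```text
8 0.309 0.322 [497. 490.]
10 0.279 0.292 [492. 492.]
12 0.247 0.261 [488. 494.]
14 0.214 0.229 [483. 496.]
16 0.181 0.195 [478. 498.]
18 0.145 0.161 [474. 501.]
20 0.109 0.125 [469. 503.]
[-2.41281049 -1.73910046 11.96127224] [ 0.7   0.5   0.35  0.48  0.24  0.63 -0.56 -0.01 -0.58  1.03  0.49  0.4
  0.03  0.65]
[-2.40902067 -1.73952319 11.95524123] [ 0.7   0.5   0.35  0.48  0.24  0.63 -0.56 -0.01 -0.58  1.03  0.49  0.4
  0.03  0.65]
```

View pics/o2.png

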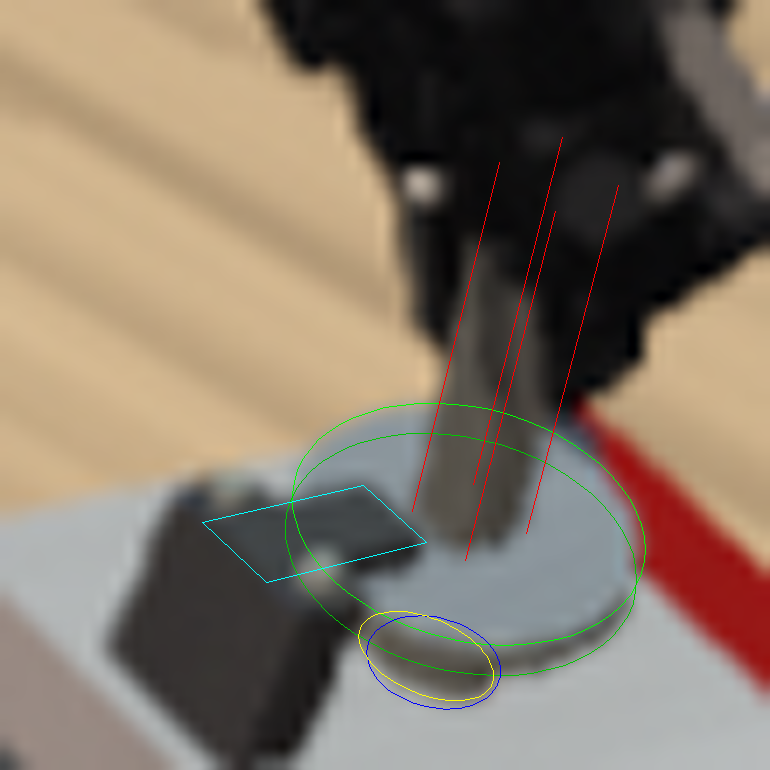

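>>> move_arm:
  motion:
    - {"x": -0.008,"y": 0,"z": 0.006,"yaw": 0,"hand": 5}
    - {"x": -0.014,"y": 0,"z": 0.012,"yaw": 0,"hand": 5}
    - {"x": -0.02,"y": 0,"z": 0.016,"yaw": 0,"hand": 5}
    - {"x": -0.022,"y": 0,"z": 0.018,"yaw": 0,"hand": 5}
    - {"x": -0.022,"y": 0,"z": 0.018,"yaw": 0,"hand": 5}
  squeeze: 20

```text
clock: 11.95
tcp_pos: [0.581, -0.1234, 0.1334]
tool_rot: [179.8, -2.2, -11.1]
ft_force: [5.6, 2.0, 7.1]
finger_gap: 0.0114
```

```bash
python3 -c "
from ovp import *
to([.5661,-.1201,.1357],-11.1);bedtip(20);bedtip(24);a=camera('scene');drawbed(a,'o3.png',(0,0,0),raw=True)"
```

```text
t11.95 tcp [ 0.581  -0.1234  0.1334] [179.78  -2.16 -11.12] F [5.59 2.   7.07] M [ 0.38 -1.61  0.15] gap 0.0114 | units [-0.0253 -0.0006 -0.0048]  yaw(tool z, +cw from above) -0.0002
bed: tip [-8.  -0.7 -3.7] edge [ 1.7 -0.7 -5.7] grasp [ 6.8 -0.4 71.6]
bed: tip [-2.7 -0.7 -4.4] edge [ 7.2 -0.7 -5.8] grasp [ 6.8 -0.4 71.6]
```

View pics/o3.png

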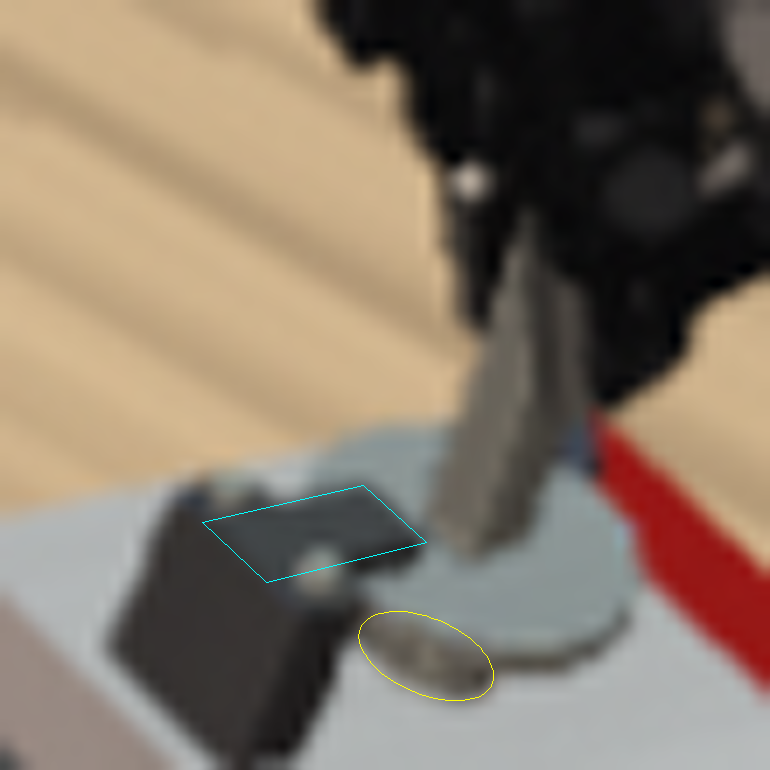

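>>> move_arm:
  motion:
    - {"x": -0.006,"y": 0,"z": 0.006,"yaw": 0,"hand": 5}
    - {"x": -0.01,"y": 0,"z": 0.012,"yaw": 0,"hand": 5}
    - {"x": -0.013,"y": 0,"z": 0.018,"yaw": 0,"hand": 5}
    - {"x": -0.013,"y": 0,"z": 0.018,"yaw": 0,"hand": 5}
  squeeze: 20

```text
clock: 12.4
tcp_pos: [0.5777, -0.1228, 0.1257]
tool_rot: [179.8, -2.8, -11.1]
ft_force: [6.1, 1.8, 4.7]
finger_gap: 0.0111
```

```bash
python3 -c "
from ovp import *
to([.5661,-.1201,.1357],-11.1);bedtip(28);bedtip(31);a=camera('scene');drawbed(a,'o4.png',(0,0,0),raw=True)"
```

```text
t12.40 tcp [ 0.5777 -0.1228  0.1257] [179.75  -2.8  -11.12] F [6.14 1.76 4.74] M [ 0.34 -1.55  0.08] gap 0.0111 | units [-0.0191 -0.0006 -0.0177]  yaw(tool z, +cw from above) -0.0002
bed: tip [-3.6 -0.7 -9.5] edge [  6.4  -0.7 -10.2] grasp [-0.3 -0.4 67. ]
bed: tip [ 0.5 -0.7 -9.5] edge [10.5 -0.7 -9.6] grasp [-0.3 -0.4 67. ]
```

View pics/o4.png

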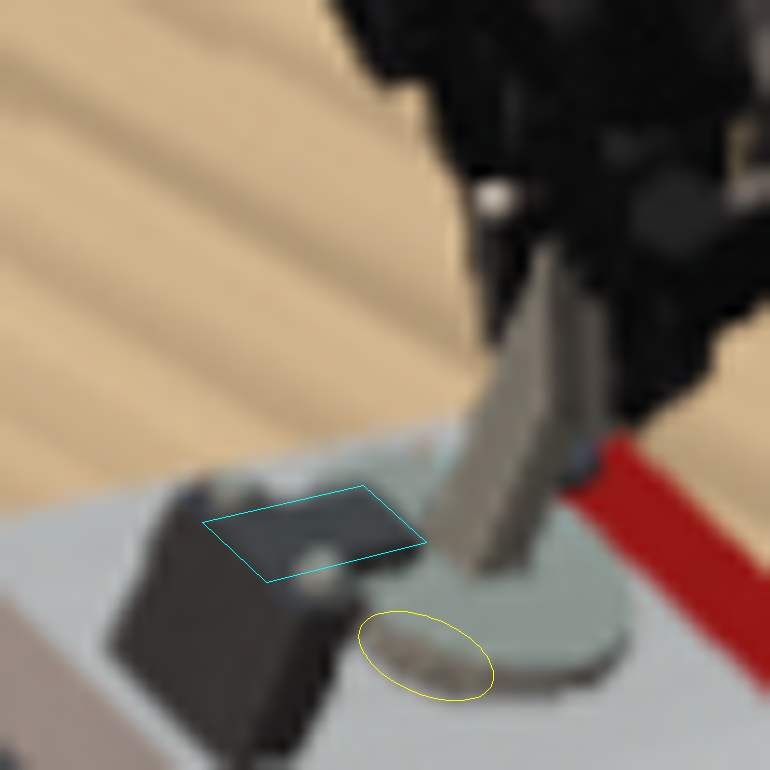

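>>> move_arm:
  motion:
    - {"x": 0.0,"y": 0,"z": 0.006,"yaw": 0,"hand": 5}
    - {"x": 0.003,"y": 0,"z": 0.012,"yaw": 0,"hand": 5}
    - {"x": 0.006,"y": 0,"z": 0.019,"yaw": 0,"hand": 5}
    - {"x": 0.009,"y": 0,"z": 0.025,"yaw": 0,"hand": 5}
    - {"x": 0.009,"y": 0,"z": 0.025,"yaw": 0,"hand": 5}
  squeeze: 20

```text
clock: 12.95
tcp_pos: [0.5834, -0.1237, 0.1153]
tool_rot: [179.7, -2.7, -11.1]
ft_force: [-17.7, 7.6, 33.0]
finger_gap: 0.0111
```

```bash
python3 -c "
from ovp import *
to([.5661,-.1201,.1357],-11.1);bedtip(32);a=camera('scene');drawbed(a,'o5.png',(0,0,0),raw=True)"
```

```text
t12.95 tcp [ 0.5834 -0.1237  0.1153] [179.75  -2.65 -11.06] F [-17.69   7.57  33.  ] M [1.15 2.12 0.14] gap 0.0111 | units [-0.0278 -0.0002 -0.0353]  yaw(tool z, +cw from above) 0.0003
bed: tip [  1.   -0.5 -21.2] edge [ 11.   -0.5 -21.2] grasp [-0.9 -0.2 55.1]
```

View pics/o5.png

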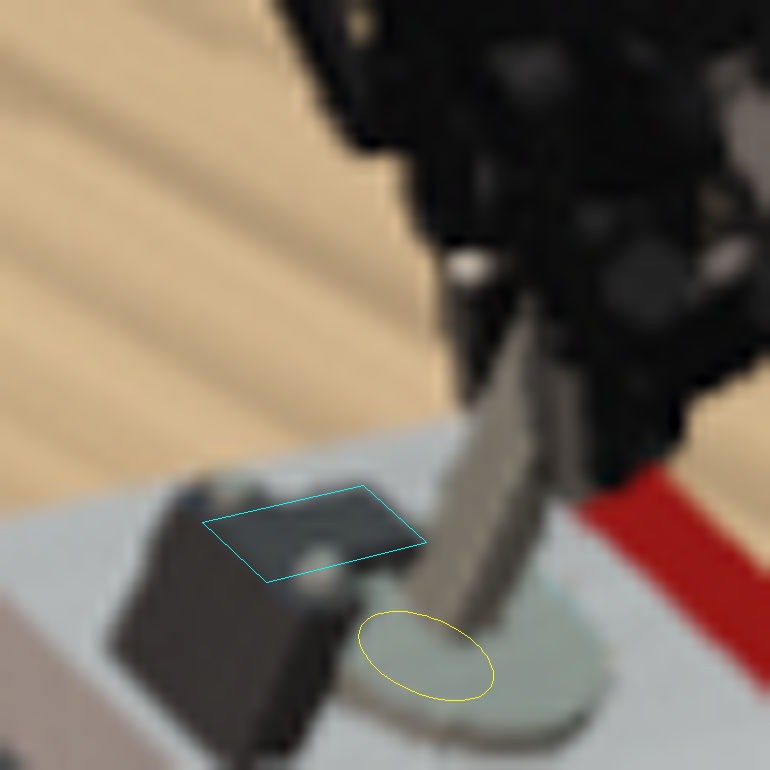

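```bash
python3 -c "
from ovp import *
a=camera('scene');drawbed(a,'o6.png',(-.5,-22,0))"
```

```text
(no output)
```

View pics/o6.png

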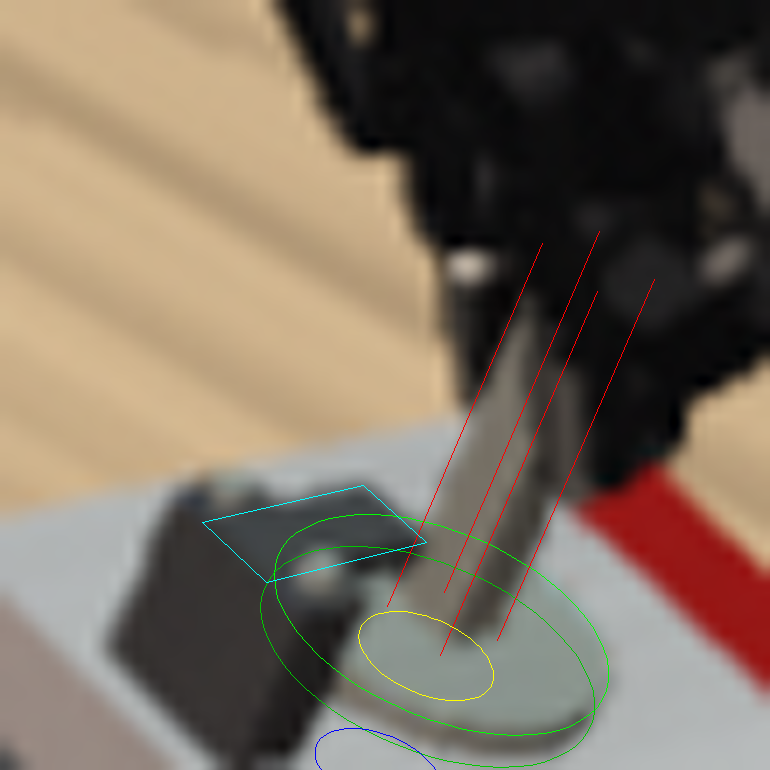

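>>> move_arm:
  motion:
    - {"x": 0,"y": 0,"z": 0.004,"yaw": 0,"hand": 5}
    - {"x": 0,"y": 0,"z": 0.0,"yaw": 0,"hand": 5}
    - {"x": 0,"y": 0,"z": -0.004,"yaw": 0,"hand": 14}
    - {"x": 0,"y": 0,"z": -0.004,"yaw": 0,"hand": 24}
    - {"x": 0,"y": 0,"z": -0.004,"yaw": 0,"hand": 34}

```text
clock: 13.55
tcp_pos: [0.5825, -0.1236, 0.1167]
tool_rot: [179.7, -2.6, -11.1]
ft_force: [-0.9, 0.4, -0.6]
finger_gap: 0.0338
```

```bash
python3 -c "
from ovp import *
to([.5661,-.1201,.1357],-11.1)
a=camera('scene');drawbed(a,'o7.png',(-.5,-22,0));drawbed(a,'o7r.png',(-.5,-22,0),raw=True)"
```

```text
t13.55 tcp [ 0.5825 -0.1236  0.1167] [179.75  -2.57 -11.07] F [-0.87  0.35 -0.57] M [ 0.03  0.03 -0.04] gap 0.0338 | units [-0.0266 -0.0004 -0.0328]  yaw(tool z, +cw from above) 0.0002
```

View pics/o7.png

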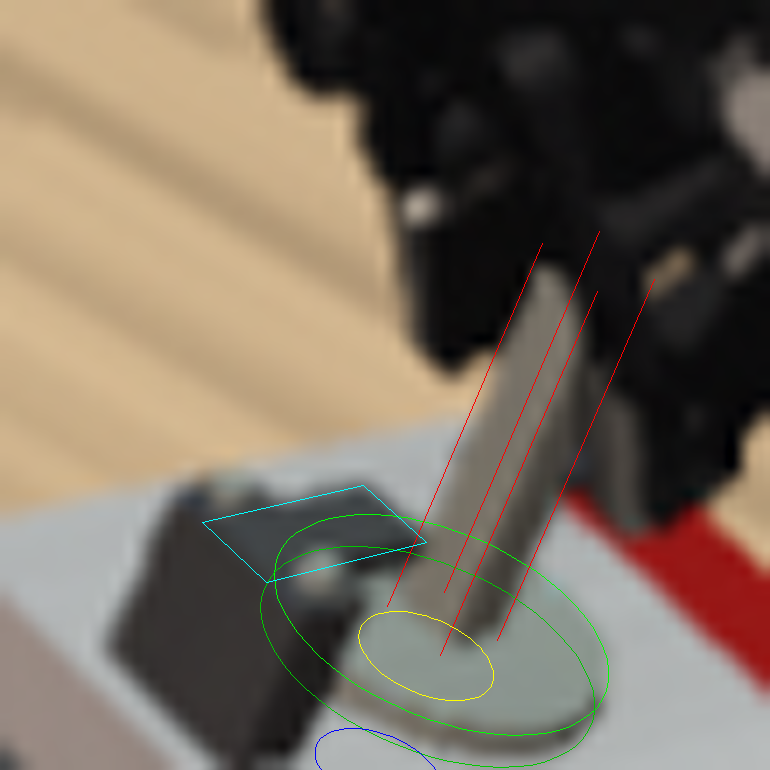

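View pics/o7r.png

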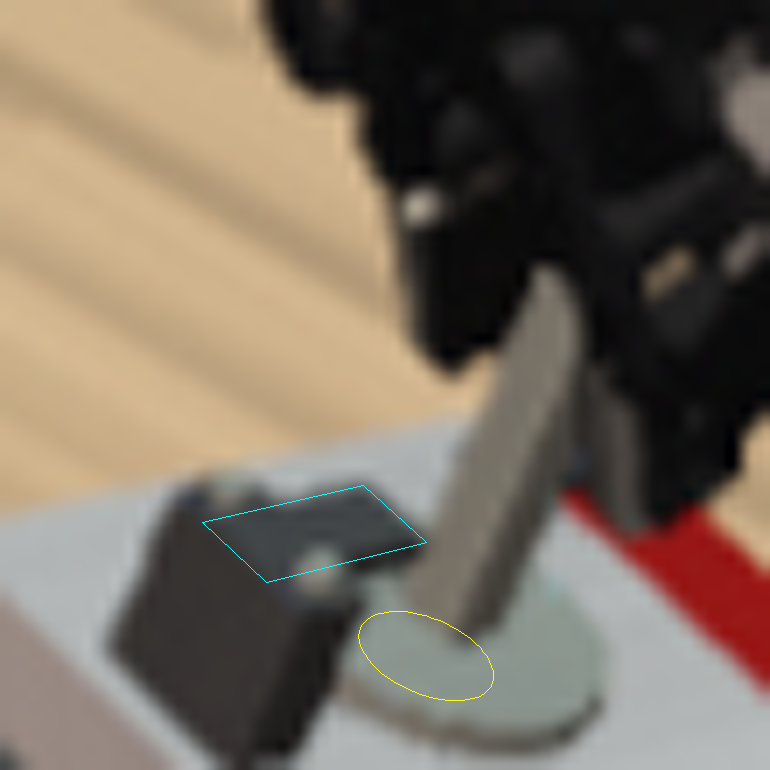

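>>> move_arm:
  motion:
    - {"x": 0,"y": 0,"z": -0.03,"yaw": 0,"hand": 40}
    - {"x": 0,"y": 0,"z": -0.09,"yaw": 0,"hand": 40}
    - {"x": 0,"y": 0,"z": -0.16,"yaw": 0,"hand": 40}
    - {"x": -0.1,"y": 0,"z": -0.22,"yaw": 0,"hand": 40}
    - {"x": -0.18,"y": 0,"z": -0.22,"yaw": 0,"hand": 40}

```text
clock: 14.1
tcp_pos: [0.4877, -0.1052, 0.2456]
tool_rot: [179.6, -2.9, -11.0]
ft_force: [-0.8, -1.0, 0.4]
finger_gap: 0.0398
```

>>> move_arm:
  motion:
    - {"x": -0.16,"y": 0.1,"z": 0,"yaw": 0,"hand": 40}
    - {"x": -0.2,"y": 0.2,"z": 0,"yaw": 0,"hand": 40}
    - {"x": -0.2,"y": 0.28,"z": 0,"yaw": 0,"hand": 40}
    - {"x": -0.2,"y": 0.28,"z": 0,"yaw": 0,"hand": 40}
    - {"x": -0.2,"y": 0.28,"z": 0,"yaw": 0,"hand": 40}

```text
clock: 14.6
tcp_pos: [0.3351, -0.2502, 0.2404]
tool_rot: [179.6, -2.9, -11.4]
ft_force: [1.0, -0.5, -0.1]
finger_gap: 0.0404
```

```bash
python3 -c "
from ovp import *
to([.5661,-.1201,.1357],-11.1)
a=camera('scene');b=camera('top');drawbed(a,'o8.png',(-.5,-22,0));drawbed(a,'o8r.png',(0,0,0),raw=True)
OF[:]=[.4,.2];drawbed(b,'o9.png',(-.5,-22,0),org=(330,185),sc=13);save(b,'t9.png',(330,185,385,240),13);save(a,'s20.png');save(b,'t20.png')"
```

```text
t14.60 tcp [ 0.3351 -0.2502  0.2404] [179.55  -2.87 -11.36] F [ 1.05 -0.46 -0.14] M [ 0.02 -0.    0.01] gap 0.0404 | units [ 0.3255 -0.2899  0.1889]  yaw(tool z, +cw from above) -0.0022
```

View pics/o8.png

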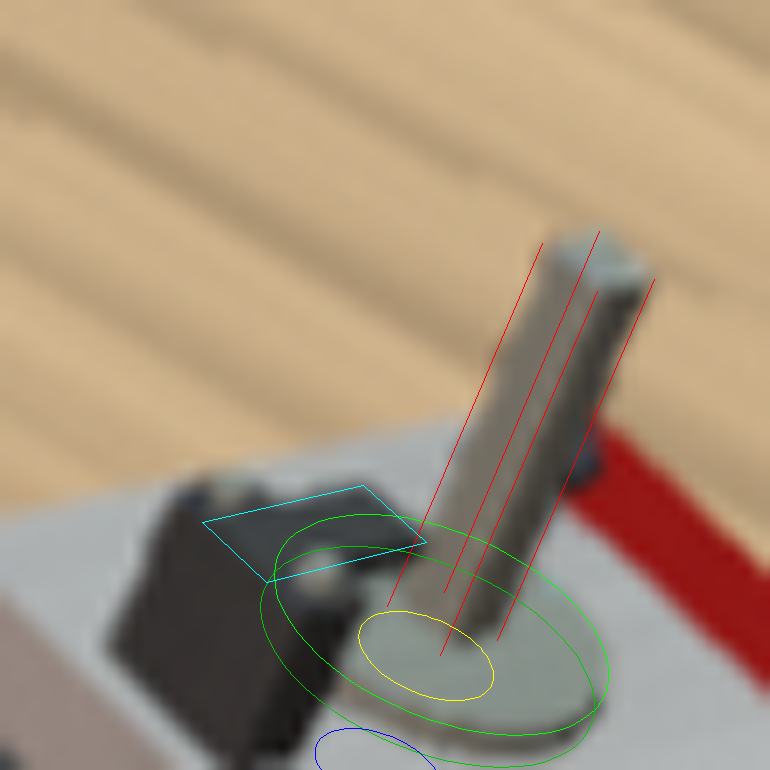

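View pics/o8r.png

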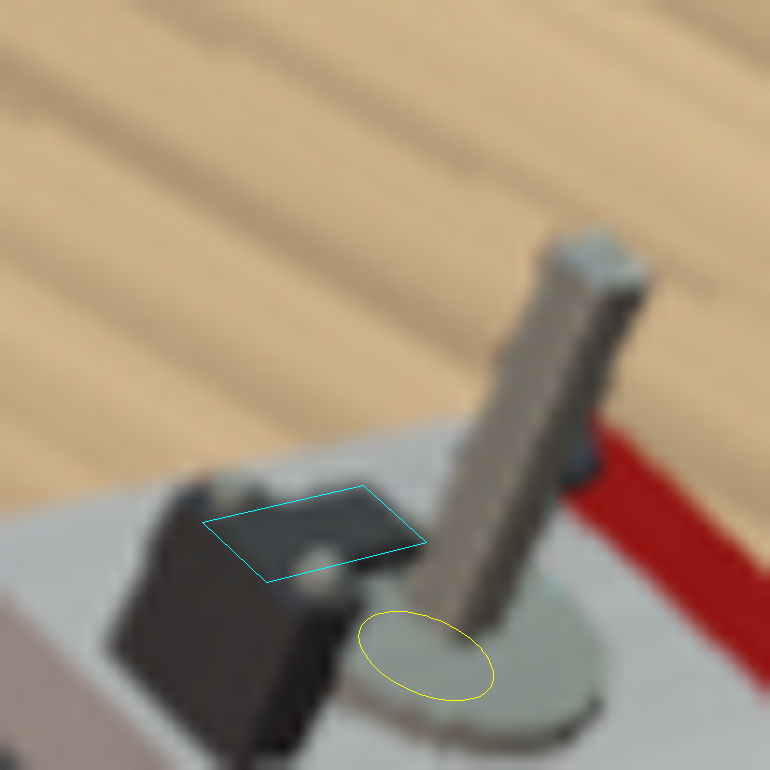

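View pics/o9.png

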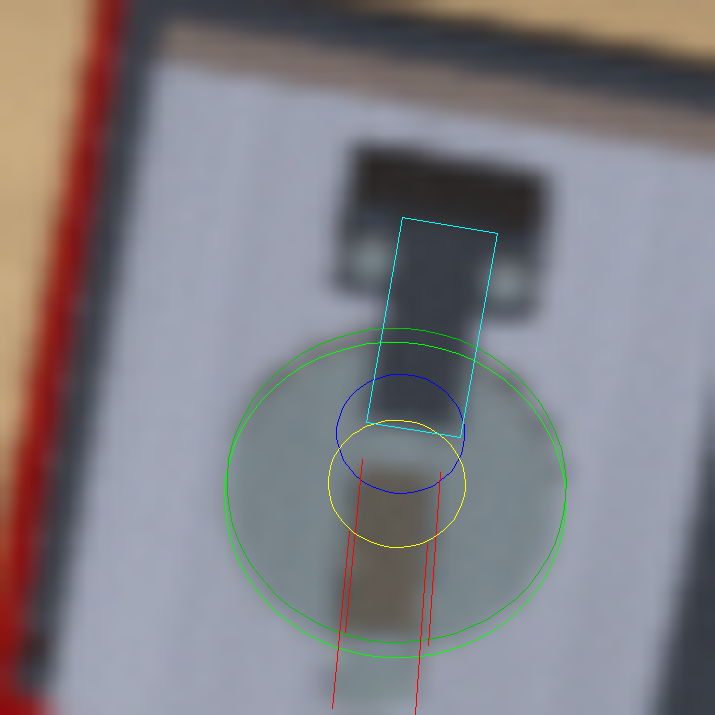

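View pics/t20.png

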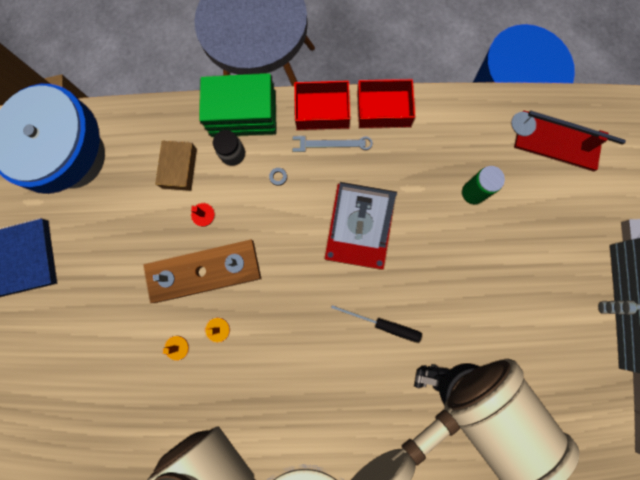

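```bash
python3 - <<'E'
from h import *
import pickle
from scipy.optimize import least_squares
np.set_printoptions(precision=3,suppress=True)
a=camera('scene');b=camera('top');pickle.dump((a,b),open('p5.pkl','wb'))
A=np.array([(549,243),(600,229),(651,270),(600,295)])/14+[240,190]-.5   # order (+x,-y),( -x,-y),(-x,+y),(+x,+y) end
AB=np.array([(405,600),(455,640),(497,622)])/14+[240,190]-.5 # base (+x,-y),(+x,+y),(-x,+y)
LR=np.array([(400,738),(450,752),(510,757),(560,745),(600,712)])/14+[240,190]-.5 # low rim
UR=np.array([(606,660),(595,625),(560,585)])/14+[240,190]-.5
S=np.array([(264.2,255.8),(235.8,228.7),(273.3,220.3),(301,245.3)])-.0
ts=np.array([(443,190),(408,156)])/8+[215,205]-.5
g=np.radians(np.arange(0,360,2));h=.006
def res(p):
    tx,ty,tz,ph,rl=p[:5];of=p[5:7];o=O+np.array([p[7],p[8],0])
    M=Ro.from_euler('YX',[ph,rl],degrees=True).as_matrix()
    fb=lambda L:proj(a,o+np.array(L)@RB.T)+of
    f=lambda L:fb(np.array([tx,ty,tz])*1e-3+np.array(L)@M.T)
    E=f([[h,-h,.094],[-h,-h,.094],[-h,h,.094],[h,h,.094]]);B=f([[h,-h,.028],[h,h,.028],[-h,h,.028]])
    R=lambda z:f(np.c_[.026*np.cos(g),.026*np.sin(g),0*g+z])
    d=lambda P,q:[np.min(np.linalg.norm(P-u,axis=1)) for u in q]
    C=fb([[.0598,.0459,0],[.0598,-.0459,0],[-.0507,-.0459,0],[-.0507,.0459,0]]);G=fb([[.0215,.007,.031],[.0215,-.007,.031]])
    return np.r_[(E-A).ravel(),(B-AB).ravel(),d(R(.022),LR),d(R(.028),UR),((C-S)*.7).ravel(),(G-ts).ravel(),(of-[.2,.65])/.5,p[7:9]/.002,tx/1.5,rl/1.]
r=least_squares(res,[0,0,-21,0,0,.2,.65,0,0],x_scale=[1,1,1,1,1,.5,.5,.002,.002],diff_step=1e-4)
print(r.x);print(r.fun.round(2));J=r.jac;print(np.sqrt(np.diag(np.linalg.inv(J.T@J)))*.5)
for n in ['plug']:
  for c in(a,b): print([(np.round(m['extent']),round(m['conf'],2)) for m in models.find_in(c,n)])
E
```

```text
[ -0.182  -0.115 -20.248   0.535  -0.202   0.25    0.695  -0.      0.   ]
[-0.29 -0.46  0.15 -0.34  0.44  0.21  0.01 -0.67 -0.92 -0.09 -0.71  0.58
  0.33  0.77  0.05  0.18  0.24  0.41  0.15  0.53  0.4   0.42 -0.    0.2
 -0.58 -0.4  -0.44 -0.56  0.04 -0.07  0.35  0.11  0.23  0.23  0.1   0.09
 -0.07  0.17 -0.12 -0.2 ]
[0.747 0.95  0.975 0.729 0.422 0.228 0.221 0.001 0.001]
[(array([477., 243., 504., 274.]), 0.95), (array([382., 328., 407., 365.]), 0.94), (array([386., 277., 404., 298.]), 0.76), (array([261., 208., 287., 242.]), 0.72), (array([435., 232., 458., 266.]), 0.61), (array([456., 302., 473., 326.]), 0.51)]
[(array([190., 199., 216., 226.]), 0.95), (array([204., 318., 229., 341.]), 0.82), (array([225., 255., 242., 274.]), 0.7), (array([166., 335., 190., 361.]), 0.69), (array([348., 213., 373., 240.]), 0.6), (array([153., 267., 172., 286.]), 0.5)]
```

```bash
python3 -c "
from h import *
to([.5745,-.1217,.2],-11.1)"
```

```text
t14.90 tcp [ 0.3384 -0.2462  0.2403] [179.68  -2.9  -10.96] F [0.24 0.84 0.18] M [-0.03 -0.01 -0.04] gap 0.0399 | units [ 0.3431 -0.2789  0.0831]  yaw(tool z, +cw from above) 0.0012
```

>>> move_arm:
  motion:
    - {"x": 0.06,"y": -0.05,"z": 0.01,"yaw": 0,"hand": 0}
    - {"x": 0.13,"y": -0.1,"z": 0.02,"yaw": 0,"hand": 0}
    - {"x": 0.19,"y": -0.15,"z": 0.03,"yaw": 0,"hand": 0}
    - {"x": 0.25,"y": -0.2,"z": 0.04,"yaw": 0,"hand": 0}
    - {"x": 0.31,"y": -0.25,"z": 0.06,"yaw": 0,"hand": 0}

```text
clock: 15.4
tcp_pos: [0.5537, -0.1318, 0.2133]
tool_rot: [179.7, -3.0, -10.8]
ft_force: [0.0, -0.5, 0.8]
finger_gap: 0.0
```

```bash
python3 -c "
from h import *
to([.5745,-.1217,.175],-11.1)"
```

```text
t15.40 tcp [ 0.5537 -0.1318  0.2133] [179.65  -2.99 -10.77] F [ 0.02 -0.55  0.76] M [-0.05  0.06  0.01] gap 0.0000 | units [ 0.0275 -0.0234  0.0653]  yaw(tool z, +cw from above) 0.0027
```

>>> move_arm:
  motion:
    - {"x": 0.0275,"y": -0.0234,"z": 0.02,"yaw": 0.002,"hand": 0}
    - {"x": 0.0275,"y": -0.0234,"z": 0.055,"yaw": 0.002,"hand": 0}
    - {"x": 0.0275,"y": -0.0234,"z": 0.065,"yaw": 0.002,"hand": 0}
    - {"x": 0.0275,"y": -0.0234,"z": 0.065,"yaw": 0.002,"hand": 0}
    - {"x": 0.0275,"y": -0.0234,"z": 0.065,"yaw": 0.002,"hand": 0}

```text
clock: 15.9
tcp_pos: [0.5746, -0.1216, 0.176]
tool_rot: [179.6, -3.0, -11.0]
ft_force: [-0.3, 0.0, 0.6]
finger_gap: 0.0001
```

```bash
python3 -c "
from h import *
to([.5745,-.1217,.16],-11.1)"
```

```text
t15.90 tcp [ 0.5746 -0.1216  0.176 ] [179.65  -3.04 -11.  ] F [-0.26  0.    0.62] M [-0.   -0.   -0.05] gap 0.0001 | units [-0.0016  0.      0.0266]  yaw(tool z, +cw from above) 0.0008
```

>>> move_arm:
  motion:
    - {"x": -0.0015,"y": 0,"z": 0.01,"yaw": 0,"hand": 0}
    - {"x": -0.0015,"y": 0,"z": 0.02,"yaw": 0,"hand": 0}
    - {"x": -0.0015,"y": 0,"z": 0.03,"yaw": 0,"hand": 0}
    - {"x": -0.0015,"y": 0,"z": 0.03,"yaw": 0,"hand": 0}

```text
clock: 16.3
tcp_pos: [0.5738, -0.1216, 0.1567]
tool_rot: [179.7, -2.9, -11.0]
ft_force: [0.4, -0.3, -0.6]
finger_gap: 0.0
```

>>> move_arm:
  motion:
    - {"x": 0,"y": 0,"z": 0.005,"yaw": 0,"hand": 0}
    - {"x": 0,"y": 0,"z": 0.005,"yaw": 0,"hand": 0}

```text
clock: 16.5
tcp_pos: [0.5736, -0.1216, 0.1531]
tool_rot: [179.7, -2.9, -11.0]
ft_force: [0.0, -0.1, -0.7]
finger_gap: 0.0001
```

>>> move_arm:
  motion:
    - {"x": 0,"y": 0,"z": 0.004,"yaw": 0,"hand": 0}
    - {"x": 0,"y": 0,"z": 0.004,"yaw": 0,"hand": 0}

```text
clock: 16.7
tcp_pos: [0.5742, -0.1218, 0.1514]
tool_rot: [179.7, -2.9, -11.0]
ft_force: [-0.9, -0.2, 2.6]
finger_gap: 0.0001
```

>>> move_arm:
  motion:
    - {"x": 0,"y": 0,"z": 0.005,"yaw": 0,"hand": 0}
    - {"x": 0,"y": 0,"z": 0.006,"yaw": 0,"hand": 0}

```text
clock: 16.9
tcp_pos: [0.5745, -0.1219, 0.1506]
tool_rot: [179.7, -2.9, -11.0]
ft_force: [-11.1, 3.0, 19.2]
finger_gap: 0.0001
```

>>> move_arm:
  motion:
    - {"x": 0,"y": 0,"z": -0.02,"yaw": 0,"hand": 0}
    - {"x": 0,"y": 0,"z": -0.09,"yaw": 0,"hand": 0}
    - {"x": -0.06,"y": 0,"z": -0.15,"yaw": 0,"hand": 0}
    - {"x": -0.14,"y": 0,"z": -0.17,"yaw": 0,"hand": 0}
    - {"x": -0.22,"y": 0,"z": -0.17,"yaw": 0,"hand": 0}

```text
clock: 17.4
tcp_pos: [0.4403, -0.0956, 0.2489]
tool_rot: [179.5, -3.3, -11.0]
ft_force: [-0.3, 0.1, 1.0]
finger_gap: -0.0004
```

>>> move_arm:
  motion:
    - {"x": -0.1,"y": 0.12,"z": 0,"yaw": 0,"hand": 0}
    - {"x": -0.12,"y": 0.2,"z": 0,"yaw": 0,"hand": 0}
    - {"x": -0.12,"y": 0.25,"z": 0,"yaw": 0,"hand": 0}
    - {"x": -0.12,"y": 0.25,"z": 0,"yaw": 0,"hand": 0}
    - {"x": -0.12,"y": 0.25,"z": 0,"yaw": 0,"hand": 0}

```text
clock: 17.9
tcp_pos: [0.3401, -0.2313, 0.2465]
tool_rot: [179.5, -3.3, -11.2]
ft_force: [0.2, 0.1, 0.6]
finger_gap: 0.0002
```

```bash
python3 -c "
from ovp import *
to([.5661,-.1201,.1357],-11.1)
a=camera('scene');b=camera('top');drawbed(a,'o10.png',(-.5,-22,0),raw=True);save(a,'s21.png')
to([.5661,-.1201,.1357],-11.1)"
```

```text
t17.90 tcp [ 0.3401 -0.2313  0.2465] [179.47  -3.31 -11.24] F [0.24 0.08 0.58] M [0.01 0.09 0.02] gap 0.0002 | units [ 0.3221 -0.2571  0.2012]  yaw(tool z, +cw from above) -0.0011
t18.00 tcp [ 0.3413 -0.229   0.2462] [179.56  -3.29 -11.03] F [ 0.52  0.8  -0.11] M [-0.06  0.03  0.01] gap 0.0004 | units [ 0.3219 -0.2514  0.201 ]  yaw(tool z, +cw from above) 0.0006
```

View pics/o10.png

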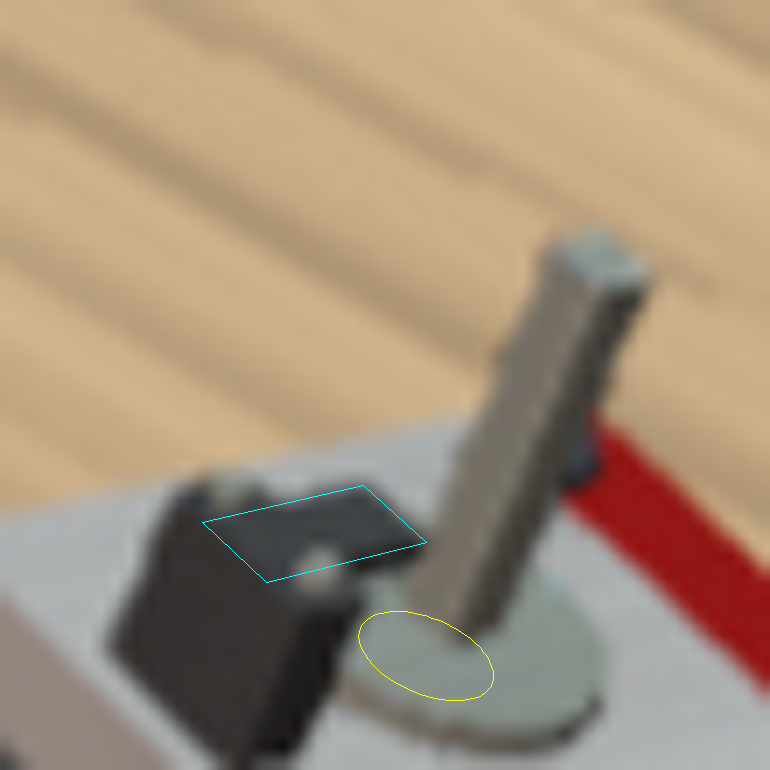

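View pics/s21.png

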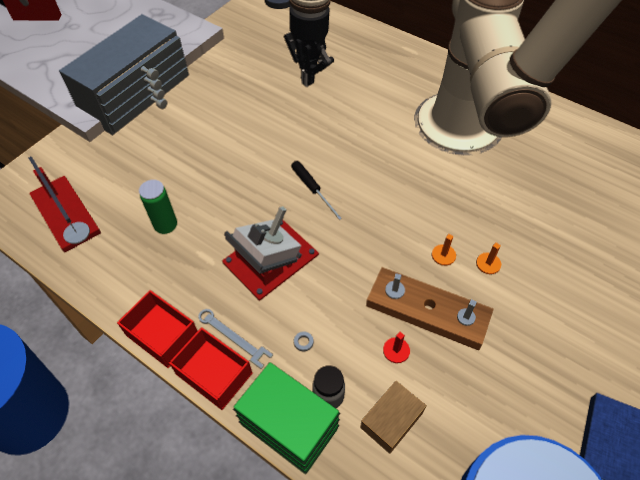

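```bash
python3 -c "
from h import *
print(arm.job_done())"
```

```text
the job is handed in; nothing more can be done
None
```

The widest-flange plug, from the rack's middle hole, is in the bore and released, and I handed the job in at about 18 s of the 53 s allowed. No verdict is reported on hand-in.

**How it was done:** The arm cannot tilt its tool, so I pivoted the plug in the jaws against the rack hole to about 13° from vertical, roughly 19° uphill of the bore axis. I touched the block's face to check its height, slid the flange under the tongue and entered the tip's edge. I then lowered the grip force and straightened the plug by dragging the grip downhill, pushed it home and let go.

**Checks that agreed:**
- **Leaning entry:** I put the tip centre about 3 mm below the face at about 19° lean, and about 4 mm at about 9°. These come from arm readings and pictures, good to about 1–2 mm.
- **Seating:** The handle end met a firm stop at 0.151 m when I pressed it with closed fingers at about 19 N. The seated height works out to about 0.152 m, and the plug looked the same before and after.
- **Surroundings:** In the last pictures the other two plugs and the bystanders looked where they were at the start. The arm was well clear, with no force on it.

**Check that disagreed:** A fit to the last scene picture put the tip at -20.2 ± 1 mm, just short of the required -20.3 mm. It cannot tell seated from slightly proud, so I relied on the touch check.

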